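Unstack the robot kit onto its storage tiles

ROBOT

A 6-joint arm with a two-finger parallel gripper is mounted at the origin on the work surface. World frame = base frame: x ahead of the robot, y to its left, z up, the work surface at z = 0. Lengths are in m, angles in degrees, forces in N, time in s.
With the tool pointing down it reaches from about 0.35 to 0.875 m from the base axis. Payload 4.2 kg.
Tool frame: the origin (TCP) lies between the finger pads; the fingertips stand 14 mm ahead of it and the grasp point (between the pads) lies 5 mm behind it; x points along the fingers, y is the direction in which the jaws open and shut, and the axes are right-handed (so a half turn about x gives the same grasp; the last joint's range is limited). The gripper opens to 87 mm and grips with 3 to 60 N. Pads are 19 mm wide; open, the fingers measure 117 mm over their backs; the gripper's body (75 mm by 190 mm) begins 51 mm behind the grasp point.
Start: joints at [14.817, 22.042, 0.453, 0, -68.411, -14.817], TCP at [0.625, 0, 0.237] pointing down, gripper open.
Joint ranges: [-179.83, 179.83], [-69.29, 118.12], [-61.27, 80.66], [-181.25, 117.63], [-171.15, -9.14], [-177.46, 177.46]. Speed limits (degrees/s): [159.86, 159.86, 180, 180, 180, 180].

INTERFACE

Orientations are given as a 3x3 rotation matrix whose columns are the frame's x, y, z axes.
In Python, from station import r, imaging, job gives the robot as it stands. The module is installed in compiled form; this text tells all that it offers.
- The arm moves only by the tool apply_moves, never from a script. Its arguments are lists of equal length, an entry for each row: "xyz": the shift along the tool's x, y, z in m, a list of three; "twist": the turn about the tool's x in degrees; "claw": the opening, from 0 (shut) to 1 (fully open). A call has 1 to 12 rows; each row shifts and turns the pose as measured when the row begins, along the tool's axes as they then stand; what a row does not reach is not made up. A row lasts 1/10 s, in which the tool goes at most 50 mm and 8.59 degrees, less where a joint would pass 70% of its speed; a pose out of reach is approached as far as the arm can. A call is refused whole if a number of a shift passes 0.05 or a number of a turn 8.59, either way. A call with a gripper value outside its range is refused whole. The fingers move at their own pace and stop on an object; the grip force is fixed at half the most. Time passes only in rows, so rows that do not move let the fingers close. It gives the time, the measured TCP pose, the force and the opening at its end, in the units of the state.
- r.sense(): the state, without advancing time (a new reading comes with each control period).
- imaging.capture(name): name is "scene" or "side" or "wrist"; returns a dict with "pixels" (384x512x3 uint8, red, green, blue), "mtx" (3x3 intrinsics, pixels), "distortion" ([k1, k2, p1, p2, k3] as OpenCV has them; the pictures are not rectified), "view" (4x4, takes a point from world to camera coordinates). Camera axes: x right, y down, z forward; pixel columns grow to the right and rows downward; lengths in m; the calibration is good to about 2 mm. A picture is of the moment at which its call begins. There is no depth.
- job.finish_job(): hands the job in, once; it reports no verdict.
Trained networks look in a picture, given as the dict that the camera call returned (one of the last four; its "shot" number tells which), for a name from the list of things; names that differ only in an ending like _2 or _b are one class to them, and where a whole thing is asked for, a point or a joint stands for the part that bears it (a point fixed in the world has none). Each returns a list of dicts, best first, with "p" (0 to 1); they miss things now and then, are a little off and sometimes report something else, mostly with a low value. They report only what shows in the picture. A call takes as long as a camera call. They do not tell look-alikes from the thing itself.
- imaging.regions_of(query, picture): "mask" (384x512 bool, what is visible of it) and "centre" ([column, row] in pixels, amid what is visible of it).
The state is a dict: "time_s": time; "joints": joint angles; "joint_velocities": joint speeds; "effort": joint torques, N m; "tcp_pos": TCP position; "ee_rot": TCP orientation; "wrist_force": force on the tool from outside, world axes, zero at the start; "moment": the same for the moment, N m; "gripper_width": opening from 0.0 (shut) to 1.0 (fully open).
Only numpy, scipy, OpenCV 4.12 (cv2) and the standard library are available. Lean on these libraries where they do the work, as an engineer would, in place of code of your own. Each camera call takes 0.05 s, during which the arm holds its last target.

TASK

The parts of a class robot kit were left in two piles on the bench: take the piles apart and lay each of the five parts flat and right way up on the plywood tile that has its engraved outline, covering the outline and turned in line with it (either way round is fine). Set them down gently rather than dropping them, and do not let the motor, the wheel or the sensor land on the bare bench on the way.

Things in the scene. Friction and masses are not known exactly. Their poses are not given: they have to be found in the camera images.
- breadboard: breadboard screwed to a thin plywood plate, a flat white rectangle with fine grey lines along it, 100 (its x) x 60 (its y) x 15 mm high, flat top, 0.11 kg; origin at the centre of its underside, z up. Lies on the bench as the bottom of one of the two piles
- battery_box: square black battery holder with four cells in it, 62 x 62 x 15 mm high, level top, 0.14 kg; origin at the centre of its underside, z up. Lies on the bench as the bottom of the other pile
- gear_motor: gear motor lying flat, a straight-sided bar 80 (its x) x 26 (its y) x 20 mm high, flat on top, grey gearbox at one end and bright motor can at the other, with a small lug 8 mm long and 10 mm wide at mid-height on each end (96 mm over the lugs), 0.09 kg; origin at the centre of its underside, z up (centre of the bar). Lies on one of the two bottom parts
- wheel: robot wheel lying flat, a disc 58 mm in diameter and 20 mm high with black tyre and grey hub, flat on top, 0.06 kg; origin at the centre of its underside, z up. Lies on the other bottom part
- sensor: distance sensor in a white housing 46 (its x) x 22 (its y) x 14 mm high, with two round metal eyes 16 mm in diameter and 8 mm high standing on top side by side along x (22 mm high in all), 0.04 kg; origin at the centre of its underside, z up. Lies on top of the motor or of the wheel, as the third part of that pile
- tile_board: fixed plywood storage tile, 112 (its x) x 84 (its y) x 6 mm, origin at the centre of its underside, so its top is 6 mm above the origin, z up; engraved dark and centred on it is the breadboard's outline, a 100 x 60 mm rectangle with one thin light line down its middle, long side along x
- tile_battery: fixed plywood storage tile, 112 (its x) x 84 (its y) x 6 mm, origin at the centre of its underside, so its top is 6 mm above the origin, z up; engraved dark and centred on it is the battery holder's outline, a plain 62 mm square with its sides along x and y
- tile_motor: fixed plywood storage tile, 112 (its x) x 84 (its y) x 6 mm, origin at the centre of its underside, so its top is 6 mm above the origin, z up; engraved dark and centred on it is the motor's outline, an 80 x 26 mm bar along x with a lug at each end (96 mm over the lugs)
- tile_wheel: fixed plywood storage tile, 112 (its x) x 84 (its y) x 6 mm, origin at the centre of its underside, so its top is 6 mm above the origin, z up; engraved dark and centred on it is the wheel's outline, a 58 mm disc with a small light spot in the middle
- tile_sensor: fixed plywood storage tile, 112 (its x) x 84 (its y) x 6 mm, origin at the centre of its underside, so its top is 6 mm above the origin, z up; engraved dark and centred on it is the sensor's outline, a 46 x 22 mm rectangle along x with two light discs in it
Things that resemble listed ones, but are neither listed nor needed, are in the scene too. What is shaped like the tile_wheel but blue, purple or red is not meant.

How it is judged (in metres and radians):
At the end, for the whole second after the job is handed in: Each part rests, released, on its own tile: centre within 12 mm of the tile's centre, underside on its top (3 to 10 mm above its origin), upright within 0.1 rad, slower than 0.02 m/s; all but the wheel within 0.2 rad of the outline (half turns equal; quarter turns for the battery box) (horizontal distance between breadboard and tile_board below 0.012 m and z of breadboard in the frame of tile_board between 0.003 and 0.01 m and angle between each of breadboard, battery_box, gear_motor, wheel, sensor's own z axis and vertical below 0.1 rad and linear speed of each of breadboard, battery_box, gear_motor, wheel, sensor below 0.02 m/s and angle between the x axis of breadboard and the x axis of tile_board, either way round below 0.2 rad and horizontal distance between battery_box and tile_battery below 0.012 m and z of battery_box in the frame of tile_battery between 0.003 and 0.01 m and (angle between the x axis of battery_box and the x axis of tile_battery, either way round below 0.2 rad or angle between the x axis of battery_box and the y axis of tile_battery, either way round below 0.2 rad) and horizontal distance between gear_motor and tile_motor below 0.012 m and z of gear_motor in the frame of tile_motor between 0.003 and 0.01 m and angle between the x axis of gear_motor and the x axis of tile_motor, either way round below 0.2 rad and horizontal distance between wheel and tile_wheel below 0.012 m and z of wheel in the frame of tile_wheel between 0.003 and 0.01 m and horizontal distance between sensor and tile_sensor below 0.012 m and z of sensor in the frame of tile_sensor between 0.003 and 0.01 m and angle between the x axis of sensor and the x axis of tile_sensor, either way round below 0.2 rad); the robot touches nothing.
It fails at once if a part is dropped onto its tile (still faster than 0.7 m/s in the last 2 cm) ((horizontal distance between breadboard and tile_board below 0.04 m and z of breadboard in the frame of tile_board below 0.026 m and linear speed of breadboard above 0.7 m/s) or (horizontal distance between battery_box and tile_battery below 0.04 m and z of battery_box in the frame of tile_battery below 0.026 m and linear speed of battery_box above 0.7 m/s) or (horizontal distance between gear_motor and tile_motor below 0.04 m and z of gear_motor in the frame of tile_motor below 0.026 m and linear speed of gear_motor above 0.7 m/s) or (horizontal distance between wheel and tile_wheel below 0.04 m and z of wheel in the frame of tile_wheel below 0.026 m and linear speed of wheel above 0.7 m/s) or (horizontal distance between sensor and tile_sensor below 0.04 m and z of sensor in the frame of tile_sensor below 0.026 m and linear speed of sensor above 0.7 m/s)).
It fails at once if the motor, the wheel or the sensor is put down on, or falls to, the bare bench (height (world z) of any of gear_motor, wheel, sensor below 0.003 m).
It also fails if it takes over 104 s, if anything falls off the work surface, if the arm or the gripper's body presses on something with over 40 N, if the wrist force passes 120 N, or if a joint passes its speed limit or range.

## Working session

There is one attempt and no reset: what is moved stays moved. The work goes in short steps, Python scripts to look and compute and a tool call to move; the robot and the scene stay as the last step left them, time stands still between calls to the robot, and variables do not carry over. Pictures are saved under pics/ and viewed, and the job is handed in when it is done.

Besides the shell and the picture viewer there is one more tool, called as a command line: name --pt "numbers of a row" for each row, then --argument value for the rest. apply_moves: Moves the arm, as the interface text tells. Its arguments: {"type":"object","properties":{"xyz":{"type":"array","items":{"type":"array","items":{"type":"number"}}},"twist":{"type":"array","items":{"type":"number"}},"claw":{"type":"array","items":{"type":"number"}}},"required":["xyz","twist","claw"]}

```bash
mkdir -p pics
cat > h.py <<'E'
import numpy as np, cv2
from station import r, imaging, job
def save(p,name): cv2.imwrite('pics/'+name+'.png',cv2.cvtColor(p['pixels'],cv2.COLOR_RGB2BGR))
def back(p,uv,z):
    uv=np.asarray(uv,float).reshape(-1,1,2)
    n=cv2.undistortPoints(uv,np.array(p['mtx']),np.array(p['distortion'])).reshape(-1,2)
    V=np.array(p['view']);R=V[:3,:3];t=V[:3,3]
    C=-R.T@t; d=np.c_[n,np.ones(len(n))]@R
    s=(z-C[2])/d[:,2]
    return C+d*s[:,None]
def proj(p,X):
    V=np.array(p['view']);rv=cv2.Rodrigues(V[:3,:3])[0]
    return cv2.projectPoints(np.asarray(X,float).reshape(-1,3),rv,V[:3,3],np.array(p['mtx']),np.array(p['distortion']))[0].reshape(-1,2)
E
python3 - <<'E'
from h import *
s=r.sense();print(s['time_s'],s['tcp_pos'],np.round(s['ee_rot'],3).tolist(),s['gripper_width'])
for n in ['scene','side','wrist']:
    p=imaging.capture(n);save(p,n+'0');V=np.array(p['view']);print(n,-V[:3,:3].T@V[:3,3],np.round(V[:3,:3],2).tolist(),p['mtx'][0][0])
E
```

```text
0.0 [6.24422855e-01 1.80519034e-05 2.35423555e-01] [[-0.002, -1.0, 0.0], [-0.0, 0.0, 1.0], [-1.0, 0.002, -0.0]] 0.9957352285659993
scene [1.3069224  0.59941378 0.71257345] [[-0.5, 0.86, -0.0], [0.46, 0.27, -0.84], [-0.73, -0.43, -0.54]] 420.70294732466425
side [0.14710846 1.17455308 0.77349361] [[-0.96, -0.28, 0.01], [-0.16, 0.51, -0.85], [0.23, -0.81, -0.53]] 366.5621701893489
wrist [ 0.62488081 -0.07864354  0.38420022] [[-1.0, 0.0, 0.0], [0.0, 0.96, 0.28], [-0.0, 0.28, -0.96]] 305.24764117927214
```

View pics/scene0.png

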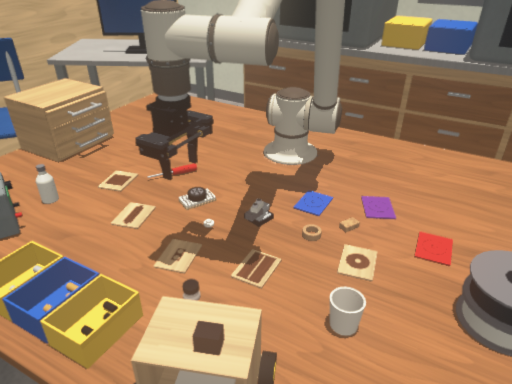

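View pics/side0.png

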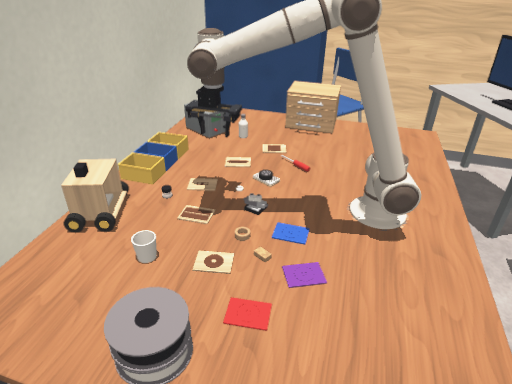

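View pics/wrist0.png

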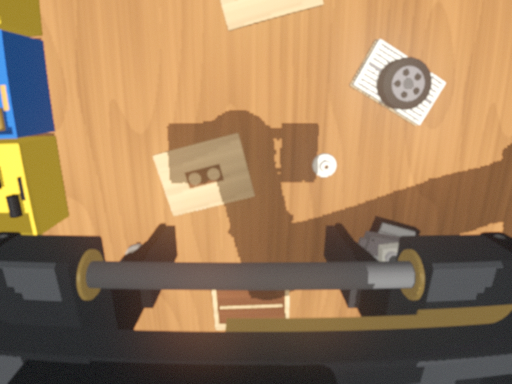

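The wrist view shows breadboard and wheel at (405,80), and the motor and sensor on the battery box at (390,240). The five plywood tiles show in scene and side. Now I'll measure.

```bash
cat > m.py <<'E'
from h import *
def rect(p,mask,z):
    c,_=cv2.findContours(mask.astype(np.uint8),cv2.RETR_EXTERNAL,cv2.CHAIN_APPROX_NONE)
    c=max(c,key=cv2.contourArea).reshape(-1,2)
    X=back(p,c,z)[:,:2]
    (cx,cy),(w,h),a=cv2.minAreaRect((X*1000).astype(np.float32))
    if w<h: w,h,a=h,w,a+90
    return round(cx),round(cy),round(w),round(h),round((a+90)%180-90,1),np.round(X.mean(0)*1000)
E
python3 - <<'E'
from m import *
for n in ['scene','side','wrist']:
    p=imaging.capture(n)
    for q,z in [('tile_board',.006),('tile_battery',.006),('tile_motor',.006),('tile_wheel',.006),('tile_sensor',.006),('breadboard',.015),('battery_box',.015),('gear_motor',.035),('wheel',.035),('sensor',.049)]:
        for d in imaging.regions_of(q,p)[:2]:
            if d['p']>.2: print(n,q,round(d['p'],2),np.round(d['centre']),d['mask'].sum(),rect(p,d['mask'],z))
E
python3 -c "
import cv2
a=cv2.imread('pics/scene0.png');cv2.imwrite('pics/sceneA.png',cv2.resize(a[160:290,90:390],(800,347),interpolation=3))
a=cv2.imread('pics/side0.png');cv2.imwrite('pics/sideA.png',cv2.resize(a[130:290,160:330],(637,600),interpolation=3))"
```

```text
scene tile_board 0.89 [254. 266.] 1066 (625, 212, 116, 84, 2.4, array([626., 213.]))
scene tile_battery 0.7 [118. 186.] 476 (486, -395, 118, 89, 15.6, array([ 488., -394.]))
scene tile_motor 0.71 [132. 215.] 662 (608, -209, 118, 85, 13.4, array([ 608., -208.]))
scene tile_wheel 0.91 [358. 261.] 1090 (479, 421, 122, 85, 10.6, array([480., 422.]))
scene tile_wheel 0.69 [434. 248.] 1011 (326, 573, 124, 88, 4.5, array([328., 574.]))
scene tile_sensor 0.86 [179. 257.] 985 (684, 17, 118, 86, 13.4, array([686.,  18.]))
scene breadboard 0.74 [256. 212.] 181 (422, 98, 101, 45, -11.1, array([428., 102.]))
scene breadboard 0.54 [196. 200.] 274 (457, -88, 104, 73, -33.3, array([463., -83.]))
scene battery_box 0.64 [266. 218.] 164 (443, 136, 74, 35, -4.3, array([443., 135.]))
scene gear_motor 0.63 [260. 212.] 203 (448, 116, 96, 45, -19.3, array([453., 116.]))
scene gear_motor 0.35 [266. 219.] 184 (469, 149, 76, 38, -7.8, array([470., 148.]))
scene wheel 0.68 [198. 196.] 213 (459, -87, 80, 51, 37.4, array([458., -89.]))
scene wheel 0.25 [259. 209.] 182 (442, 117, 103, 37, -12.1, array([447., 118.]
[... 1078 characters left out ...]
[628., 211.]))
wrist tile_motor 0.64 [257.  10.] 1862 (601, -175, 115, 32, 0.4, array([ 605., -181.]))
wrist tile_wheel 0.54 [256.  10.] 1857 (601, -175, 114, 31, 0.4, array([ 605., -181.]))
wrist tile_wheel 0.37 [406.  83.] 2298 (438, -101, 68, 61, 17.7, array([ 439., -101.]))
wrist tile_sensor 0.55 [208. 175.] 5652 (683, 14, 114, 86, 13.8, array([683.,  12.]))
wrist breadboard 0.93 [379.  77.] 2154 (451, -101, 103, 62, -27.9, array([452., -97.]))
wrist battery_box 0.57 [389. 228.] 661 (430, 83, 70, 23, -12.2, array([433.,  82.]))
wrist gear_motor 0.92 [374. 238.] 514 (463, 96, 51, 30, -12.2, array([463.,  92.]))
wrist sensor 0.9 [384. 252.] 307 (455, 100, 24, 24, -1.1, array([454., 100.]))
```

View pics/sceneA.png

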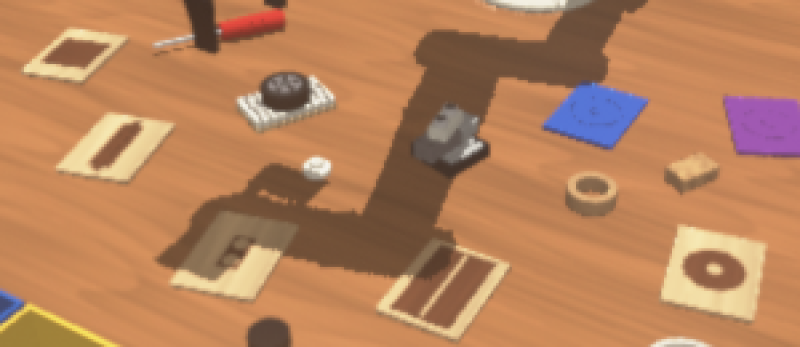

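View pics/sideA.png

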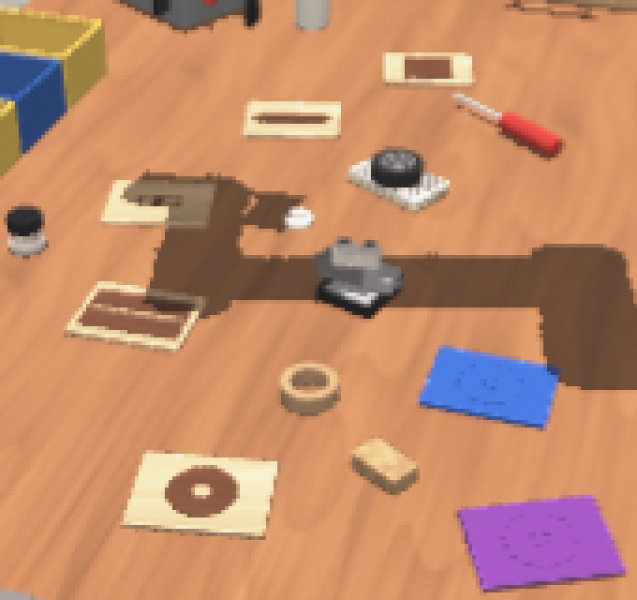

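apply_moves --pt "0 0.03 0.03" --pt "0 0.034 0.04" --pt "0 0.034 0.04" --pt "0 0.034 0.04" --pt "0 0.034 0.04" --pt "0 0 0" --twist '[0,0,0,0,0,0]' --claw '[1,1,1,1,1,1]'

```text
time_s: 2.4
tcp_pos: [0.462, 0.1874, 0.2353]
ee_rot: [[0.001, -1.0, 0.004], [0.0, 0.004, 1.0], [-1.0, -0.001, 0.0]]
wrist_force: [0.7, 0.1, 0.0]
gripper_width: 0.999
```

```bash
python3 - <<'E'
from m import *
s=r.sense();print(s['time_s'],s['tcp_pos'],np.round(s['ee_rot'],3).tolist(),s['gripper_width'])
p=imaging.capture('wrist');save(p,'w1')
for q,z in [('battery_box',.015),('gear_motor',.035),('sensor',.049),('tile_board',.006),('breadboard',.015),('wheel',.035),('tile_motor',.006),('tile_sensor',.006)]:
        for d in imaging.regions_of(q,p)[:2]:
            if d['p']>.2: print(q,round(d['p'],2),np.round(d['centre']),d['mask'].sum(),rect(p,d['mask'],z))
E
python3 -c "
import cv2
a=cv2.imread('pics/w1.png');cv2.imwrite('pics/w1b.png',cv2.resize(a,(800,600),interpolation=3))"
```

```text
2.4 [0.4620331  0.18739833 0.23532203] [[0.001, -1.0, 0.004], [0.0, 0.004, 1.0], [-1.0, -0.001, 0.0]] 0.9986365049743429
battery_box 0.56 [273. 112.] 1603 (439, 127, 63, 24, -15.5, array([438., 128.]))
gear_motor 0.66 [282. 105.] 1026 (412, 110, 47, 25, -10.9, array([411., 113.]))
sensor 0.91 [274.  95.] 902 (437, 105, 45, 22, 6.8, array([437., 105.]))
tile_board 0.63 [126. 181.] 5412 (624, 209, 116, 88, 1.6, array([623., 209.]))
tile_sensor 0.96 [62. 29.] 5430 (683, 14, 114, 85, 14.2, array([685.,  20.]))
```

View pics/w1b.png

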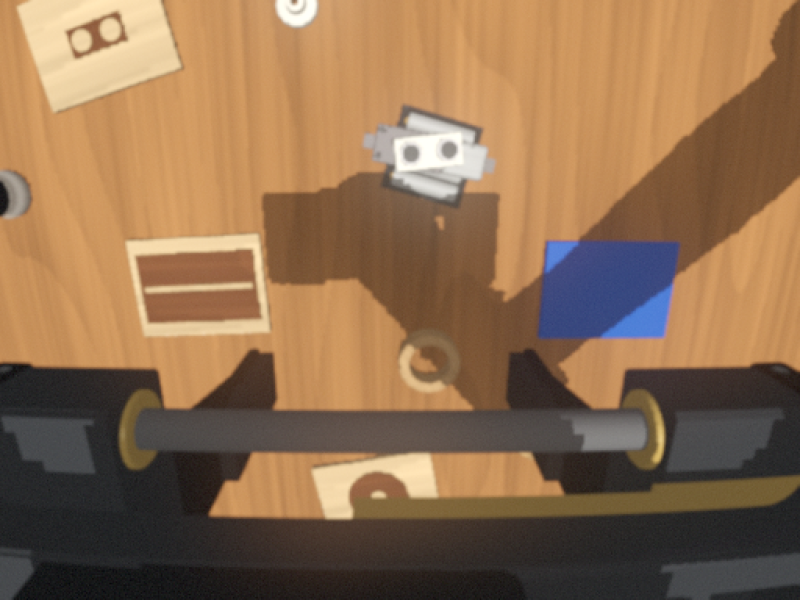

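```bash
cat > plan.py <<'E'
import sys
from h import *
# usage: x y z yaw [vmax] ; mm & deg ; several waypoints separated by /
def R_of(s): return np.array(s['ee_rot'])
def plan(wps,step=45):
    s=r.sense();P=np.array(s['tcp_pos'])*1000;R=R_of(s)
    xs=[];tw=[]
    for w in wps:
        x,y,z,yaw=w[:4]; st=w[4] if len(w)>4 else step
        cy=np.degrees(np.arctan2(R[1,1],R[0,1])); d=(yaw-cy+90)%180-90
        T=np.array([x,y,z]); D=np.linalg.norm(T-P)
        n=max(int(np.ceil(D/st)),int(np.ceil(abs(d)/8.5)),1)
        for i in range(n):
            v=np.round(R.T@((T-P)/(n-i))).astype(int); t=round(-d/n,1)
            xs.append((v/1000).tolist());tw.append(t)
            P=P+R@v; R=R@cv2.Rodrigues(np.array([np.radians(t),0,0]))[0]
    print(len(xs),'xyz',xs,'\ntwist',tw)
    print('end',np.round(P),'yaw',round(np.degrees(np.arctan2(R[1,1],R[0,1])),1))
s=r.sense();print(round(s['time_s'],2),np.round(s['joints'],0).tolist(),np.round(np.array(s['tcp_pos'])*1000,1))
plan([[float(a) for a in w.split()] for w in ' '.join(sys.argv[1:]).split('/')])
E
python3 plan.py 437 105 130 6.8 / 437 105 75 6.8 30 / 437 105 51 6.8 12
```

```text
2.85 [40.0, 10.0, -17.0, 0.0, -63.0, -41.0] [465.5 183.3 234.5]
7 xyz [[0.035, 0.009, -0.026], [0.035, 0.01, -0.026], [0.035, 0.012, -0.025], [0.027, 0.0, 0.0], [0.028, 0.0, 0.0], [0.012, 0.0, 0.0], [0.012, 0.0, 0.0]] 
twist [np.float64(-2.5), np.float64(-2.5), np.float64(-2.5), np.float64(-0.0), np.float64(-0.0), np.float64(-0.0), np.float64(-0.0)]
end [437. 105.  51.] yaw -173.2
```

apply_moves --pt "0.035 0.009 -0.026" --pt "0.035 0.01 -0.026" --pt "0.035 0.012 -0.025" --pt "0.027 0 0" --pt "0 0 0" --pt "0 0 0" --twist '[-2.5,-2.5,-2.5,0,0,0]' --claw '[1,1,1,1,1,1]'

```text
time_s: 3.45
tcp_pos: [0.4403, 0.1006, 0.1001]
ee_rot: [[0.006, -0.993, -0.116], [0.001, -0.116, 0.993], [-1.0, -0.006, 0.001]]
wrist_force: [0.3, -0.4, 0.8]
gripper_width: 1.002
```

```bash
python3 plan.py 437 105 75 6.8 30 / 437 105 51 6.8 12
python3 - <<'E'
from m import *
p=imaging.capture('wrist');save(p,'w2')
E
```

```text
3.45 [34.0, 14.0, -34.0, 0.0, -41.0, -27.0] [440.3 100.6 100.1]
4 xyz [[0.025, 0.003, 0.005], [0.008, 0.0, 0.0], [0.008, 0.0, 0.0], [0.008, 0.0, 0.0]] 
twist [np.float64(-0.1), np.float64(-0.0), np.float64(-0.0), np.float64(-0.0)]
end [437. 105.  51.] yaw -173.2
```

View pics/w2.png

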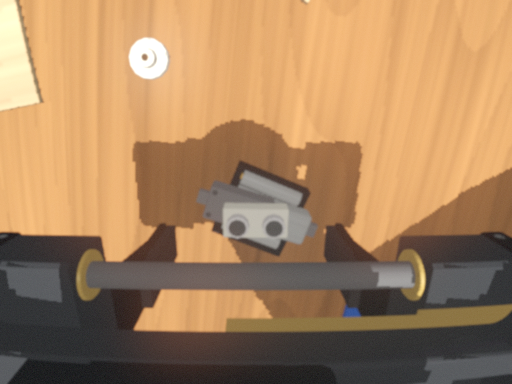

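The sensor sits at (255,222), centred between the jaws and aligned with them. I'll descend and grip.

apply_moves --pt "0.02 0.003 0.004" --pt "0.011 0 0" --pt "0.009 0 0" --pt "0.004 0 0" --pt "0 0 0" --twist '[0,0,0,0,0]' --claw '[1,1,1,1,1]'

```text
time_s: 4.0
tcp_pos: [0.4442, 0.1096, 0.0617]
ee_rot: [[0.021, -0.993, -0.119], [0.01, -0.119, 0.993], [-1.0, -0.022, 0.008]]
wrist_force: [0.6, 0.5, 0.3]
gripper_width: 1.0
```

```bash
python3 plan.py 437 105 51 6.8 12
python3 - <<'E'
from m import *
p=imaging.capture('wrist');save(p,'w3')
E
```

```text
4.0 [34.0, 18.0, -36.0, 0.0, -34.0, -28.0] [444.2 109.6  61.7]
2 xyz [[0.005, 0.004, -0.002], [0.005, 0.004, -0.002]] 
twist [np.float64(0.0), np.float64(0.0)]
end [437. 105.  51.] yaw -173.2
```

View pics/w3.png

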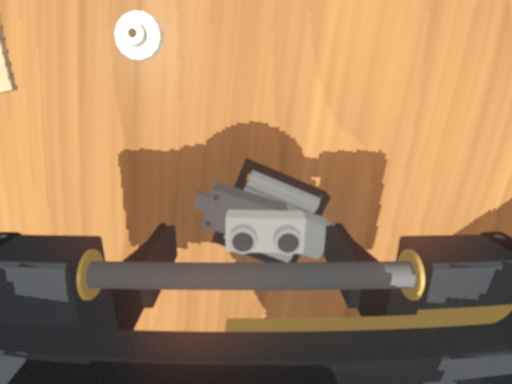

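apply_moves --pt "0.004 0.004 -0.002" --pt "0.004 0.004 -0.002" --pt "0.003 0 0" --pt "0 0 0" --twist '[0,0,0,0]' --claw '[1,1,1,1]'

```text
time_s: 4.45
tcp_pos: [0.4372, 0.1048, 0.0512]
ee_rot: [[0.024, -0.993, -0.119], [0.012, -0.119, 0.993], [-1.0, -0.025, 0.009]]
wrist_force: [0.7, -0.4, -0.7]
gripper_width: 0.998
```

```bash
python3 plan.py 437 105 51 6.8 12
python3 - <<'E'
from m import *
p=imaging.capture('wrist');save(p,'w4')
print(r.sense()['tcp_pos'],r.sense()['ee_rot'])
E
```

```text
4.45 [34.0, 19.0, -38.0, 0.0, -32.0, -28.0] [437.2 104.8  51.2]
1 xyz [[0.0, 0.0, 0.0]] 
twist [np.float64(0.0)]
end [437. 105.  51.] yaw -173.2
[0.43717249 0.10482189 0.05125621] [[ 0.02399826 -0.99260704 -0.11897625]
 [ 0.01227726 -0.11870893  0.99285319]
 [-0.99963661 -0.02528745  0.00933769]]
```

View pics/w4.png

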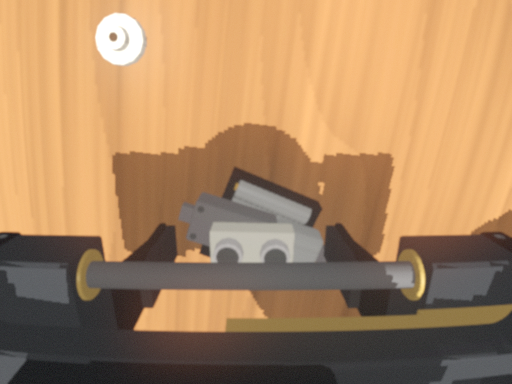

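apply_moves --pt "0 0 0" --pt "0 0 0" --pt "0 0 0" --pt "0 0 0" --pt "0 0 0" --pt "0 0 0" --twist '[0,0,0,0,0,0]' --claw '[0,0,0,0,0,0]'

```text
time_s: 5.1
tcp_pos: [0.4378, 0.1052, 0.0516]
ee_rot: [[0.025, -0.993, -0.119], [0.013, -0.119, 0.993], [-1.0, -0.026, 0.01]]
wrist_force: [0.1, -0.2, 0.0]
gripper_width: 0.542
```

```bash
sed -i 's/t=round(-d\/n,1)/t=float(round(-d\/n,1))/' plan.py; python3 plan.py 437 105 90 6.8 20 / 684 16 90 13.9 40
```

```text
5.1 [34.0, 19.0, -38.0, 0.0, -32.0, -28.0] [437.8 105.2  51.6]
9 xyz [[-0.019, 0.0, 0.0], [-0.019, 0.0, 0.0], [0.001, -0.034, -0.017], [0.001, -0.033, -0.017], [0.001, -0.033, -0.018], [0.0, -0.033, -0.019], [0.001, -0.032, -0.019], [0.0, -0.032, -0.019], [0.001, -0.031, -0.02]] 
twist [0.0, 0.0, -1.0, -1.0, -1.0, -1.0, -1.0, -1.0, -1.0]
end [684.  16.  90.] yaw -166.2
```

apply_moves --pt "-0.012 0 0" --pt "-0.019 0 0" --pt "-0.01 -0.02 -0.01" --pt "0 -0.034 -0.017" --pt "0 -0.034 -0.018" --pt "0 -0.034 -0.019" --pt "0 -0.034 -0.019" --pt "0 -0.034 -0.02" --pt "0 -0.03 -0.02" --pt "0 -0.015 -0.01" --pt "0 -0.005 -0.003" --twist '[0,0,-1,-1,-1,-1,-1,-1,-1,0,0]' --claw '[0,0,0,0,0,0,0,0,0,0,0]'

```text
time_s: 6.2
tcp_pos: [0.7042, 0.0096, 0.0958]
ee_rot: [[0.019, -0.969, -0.246], [0.011, -0.246, 0.969], [-1.0, -0.021, 0.006]]
wrist_force: [-1.2, -0.4, -0.1]
gripper_width: 0.526
```

```bash
python3 - <<'E'
from m import *
s=r.sense();print(s['tcp_pos'],np.round(s['ee_rot'],3).tolist(),s['gripper_width'])
p=imaging.capture('wrist');save(p,'w5')
for q,z in [('tile_sensor',.006)]:
        for d in imaging.regions_of(q,p)[:2]:
            if d['p']>.2: print(q,round(d['p'],2),np.round(d['centre']),d['mask'].sum(),rect(p,d['mask'],z))
E
python3 plan.py 684 16 50 13.9 / 684 16 24 13.9 10
```

```text
[0.70423919 0.00957077 0.09584923] [[0.019, -0.969, -0.246], [0.011, -0.246, 0.969], [-1.0, -0.021, 0.006]] 0.5260416289470699
tile_sensor 0.91 [286. 192.] 9387 (684, 12, 113, 84, 13.4, array([683.,   1.]))
6.3 [14.0, 35.0, 2.0, -0.0, -56.0, 1.0] [702.8  10.2  95.8]
5 xyz [[0.023, 0.009, 0.005], [0.023, 0.009, 0.005], [0.009, 0.0, 0.0], [0.008, 0.0, 0.0], [0.009, 0.0, 0.0]] 
twist [0.2, 0.2, -0.0, -0.0, -0.0]
end [684.  16.  24.] yaw -166.1
```

View pics/w5.png

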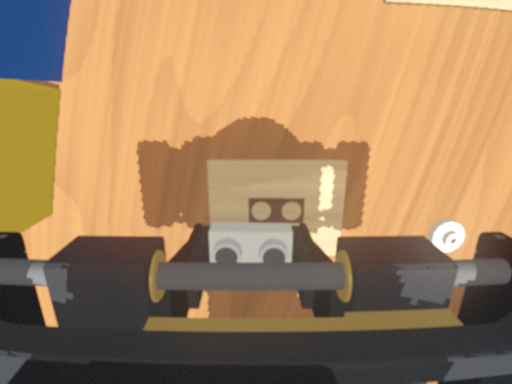

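Run:
```python
from m import *
p=imaging.capture('wrist')
X=back(p,[(261,211),(291,211),(276,199),(276,222.5)],.006);print(X[:,:2]*1000, np.degrees(np.arctan2(*(X[0]-X[1])[[1,0]])))
```

```text
[[693.81185861  18.00558818]
 [669.71759452  11.70731339]
 [684.60274943   4.74535643]
 [678.97090191  24.78316243]] 14.649401521480291
```

apply_moves --pt "0.02 0.009 0.005" --pt "0.02 0.009 0.005" --pt "0.012 0 0" --pt "0.006 0 0" --twist '[0,0,0,0]' --claw '[0,0,0,0]'

```text
time_s: 6.75
tcp_pos: [0.6799, 0.0191, 0.0394]
ee_rot: [[0.02, -0.968, -0.251], [0.012, -0.251, 0.968], [-1.0, -0.023, 0.006]]
wrist_force: [-0.3, -0.0, 0.2]
gripper_width: 0.525
```

```bash
python3 plan.py 683 15 24 13.9 6
```

```text
6.75 [15.0, 37.0, -4.0, -0.0, -47.0, -0.0] [679.9  19.1  39.4]
3 xyz [[0.005, -0.001, -0.002], [0.005, 0.0, -0.001], [0.005, -0.001, -0.002]] 
twist [0.2, 0.2, 0.2]
end [683.  15.  24.] yaw -166.1
```

apply_moves --pt "0.003 -0.002 -0.003" --pt "0.004 -0.001 -0.001" --pt "0.004 0 0" --pt "0.002 0 0" --pt "0 0 0" --twist '[0,0,0,0,0]' --claw '[0,0,0,0,0]'

```text
time_s: 7.25
tcp_pos: [0.686, 0.0164, 0.0271]
ee_rot: [[0.023, -0.967, -0.252], [0.012, -0.252, 0.968], [-1.0, -0.026, 0.006]]
wrist_force: [-0.2, 0.1, -0.3]
gripper_width: 0.524
```

```bash
python3 plan.py 683 15 23 13.9 6
```

```text
7.25 [15.0, 38.0, -4.0, -0.0, -46.0, 0.0] [686.   16.4  27.1]
1 xyz [[0.004, 0.003, -0.001]] 
twist [0.7]
end [683.  15.  23.] yaw -166.1
```

apply_moves --pt "0.002 0.002 -0.001" --pt "0.002 0.001 0" --pt "0 0 0" --pt "0 0 0" --twist '[0,0,0,0]' --claw '[0,0,0,0]'

```text
time_s: 7.65
tcp_pos: [0.6837, 0.0144, 0.0233]
ee_rot: [[0.024, -0.968, -0.252], [0.012, -0.251, 0.968], [-1.0, -0.027, 0.006]]
wrist_force: [0.0, -0.3, -1.2]
gripper_width: 0.523
```

apply_moves --pt "0 0 0" --pt "0 0 0" --pt "0 0 0" --pt "-0.01 0 0" --pt "-0.02 0 0" --pt "-0.03 0 0" --pt "-0.03 0 0" --twist '[0,0,0,0,0,0,0]' --claw '[0.6,0.75,0.9,0.9,0.9,0.9,0.9]'

```text
time_s: 8.35
tcp_pos: [0.6789, 0.0129, 0.1129]
ee_rot: [[0.015, -0.968, -0.251], [0.01, -0.251, 0.968], [-1.0, -0.017, 0.006]]
wrist_force: [1.1, 1.0, 0.6]
gripper_width: 0.897
```

```bash
python3 plan.py 420 105 160 79 45;python3 - <<'E'
from m import *
p=imaging.capture('wrist');save(p,'w6')
for q,z in [('tile_sensor',.006),('sensor',.020)]:
        for d in imaging.regions_of(q,p)[:2]:
            if d['p']>.2: print(q,round(d['p'],2),np.round(d['centre']),d['mask'].sum(),rect(p,d['mask'],z))
E
```

```text
8.35 [15.0, 32.0, -1.0, -0.0, -56.0, 0.0] [678.9  12.9 112.9]
8 xyz [[-0.006, 0.028, 0.019], [-0.006, 0.025, 0.023], [-0.006, 0.022, 0.027], [-0.006, 0.018, 0.029], [-0.007, 0.014, 0.032], [-0.006, 0.009, 0.033], [-0.007, 0.004, 0.034], [-0.006, -0.001, 0.034]] 
twist [-8.1, -8.1, -8.1, -8.1, -8.1, -8.1, -8.1, -8.1]
end [420. 105. 160.] yaw -100.6
tile_sensor 0.71 [250. 180.] 10027 (684, 13, 112, 84, 14.6, array([684.,  12.]))
sensor 0.68 [245. 194.] 1542 (685, 13, 45, 24, 14.8, array([684.,  13.]))
```

View pics/w6.png

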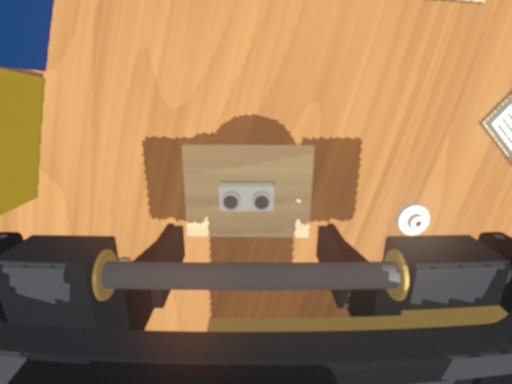

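The sensor sits upright at (247,197), covering its outline to within about 2 mm and aligned with it. Next is the motor.

apply_moves --pt "-0.006 0.028 0.019" --pt "-0.006 0.025 0.023" --pt "-0.006 0.022 0.027" --pt "-0.006 0.018 0.029" --pt "-0.006 0.014 0.032" --pt "-0.006 0.009 0.033" --pt "-0.006 0.004 0.034" --pt "-0.006 0 0.034" --pt "0 0 0" --pt "0 0 0" --twist '[-8.1,-8.1,-8.1,-8.1,-8.1,-8.1,-8.1,-8.1,0,0]' --claw '[0.8,0.8,0.8,0.8,0.8,0.8,0.8,0.8,0.8,0.8]'

```text
time_s: 9.5
tcp_pos: [0.4056, 0.1, 0.1543]
ee_rot: [[0.01, -0.141, -0.99], [0.009, -0.99, 0.141], [-1.0, -0.01, -0.009]]
wrist_force: [0.4, 0.4, 1.0]
gripper_width: 0.8
```

Run:
```python
from m import *
s=r.sense();print(s['time_s'],s['tcp_pos'],np.round(s['ee_rot'],3).tolist(),s['gripper_width'])
p=imaging.capture('wrist');save(p,'w7')
for q,z in [('gear_motor',.035),('battery_box',.015)]:
        for d in imaging.regions_of(q,p)[:2]:
            if d['p']>.2: print(q,round(d['p'],2),np.round(d['centre']),d['mask'].sum(),rect(p,d['mask'],z))
```

```text
9.5 [0.40555008 0.09996889 0.15426423] [[0.01, -0.141, -0.99], [0.009, -0.99, 0.141], [-1.0, -0.01, -0.009]] 0.8002222390807792
gear_motor 0.91 [242. 156.] 2733 (436, 105, 94, 27, -9.8, array([438., 104.]))
battery_box 0.79 [226. 158.] 2376 (439, 130, 64, 23, -9.3, array([438., 129.]))
```

View pics/w7.png

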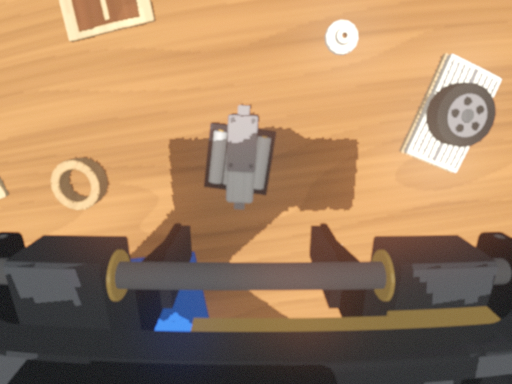

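```bash
python3 - <<'E'
from m import *
p=imaging.capture('wrist')
X=back(p,[(244.5,104),(238,209)],.025);print(X[:,:2]*1000,X[:,:2].mean(0), np.degrees(np.arctan2(*(X[0]-X[1])[[1,0]])))
X=back(p,[(211,122),(275,130),(268,194.5),(205,187)],.015);print(X[:,:2]*1000,X[:,:2].mean(0),np.degrees(np.arctan2(*(X[1]-X[2])[[1,0]])))
E
python3 plan.py 437 105 80 79.5 40 / 437 105 32 79.5 10
```

```text
[[483.85670521  94.43779272]
 [387.9092802  115.14849163]] [0.43588299 0.10479314] -12.180676860027036
[[472.38003447 127.87377135]
 [456.57112628  70.04956009]
 [395.2921564   84.5474831 ]
 [411.6036994  144.74008707]] [0.43396175 0.10680273] -13.310792513379159
9.7 [36.0, 7.0, -34.0, -0.0, -49.0, 46.0] [406.6  99.7 153.9]
8 xyz [[0.025, -0.003, -0.01], [0.025, -0.003, -0.009], [0.024, -0.003, -0.01], [0.01, 0.0, 0.0], [0.01, 0.0, 0.0], [0.009, 0.0, 0.0], [0.01, 0.0, 0.0], [0.009, 0.0, 0.001]] 
twist [0.8, 0.8, 0.8, -0.0, -0.0, -0.0, -0.0, -0.0]
end [437. 105.  32.] yaw -100.6
```

apply_moves --pt "0.025 -0.003 -0.01" --pt "0.025 -0.003 -0.009" --pt "0.024 -0.003 -0.009" --pt "0.015 0 0" --pt "0.01 0 0" --pt "0.004 0 0" --pt "0 0 0" --twist '[1.1,1.1,1.1,0,0,0,0]' --claw '[0.8,0.8,0.8,0.7,0.7,0.7,0.7]'

```text
time_s: 10.4
tcp_pos: [0.4442, 0.1038, 0.0451]
ee_rot: [[0.01, -0.212, -0.977], [0.007, -0.977, 0.212], [-1.0, -0.009, -0.008]]
wrist_force: [-0.4, -0.8, -0.4]
gripper_width: 0.7
```

```bash
python3 plan.py 436 105 32 78.5 6;python3 - <<'E'
from m import *
p=imaging.capture('wrist');save(p,'w8');print(np.round(r.sense()['ee_rot'],3).tolist())
E
```

```text
10.4 [34.0, 20.0, -37.0, -0.0, -32.0, 44.0] [444.2 103.8  45.1]
3 xyz [[0.004, 0.0, 0.003], [0.004, 0.0, 0.003], [0.005, 0.001, 0.002]] 
twist [-0.2, -0.2, -0.2]
end [436. 105.  32.] yaw -101.6
[[0.011, -0.211, -0.977], [0.007, -0.977, 0.212], [-1.0, -0.009, -0.009]]
```

View pics/w8.png

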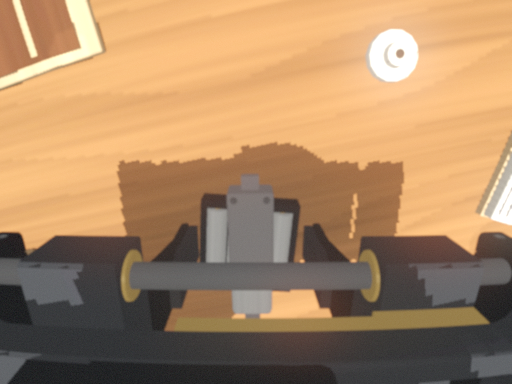

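apply_moves --pt "0.004 0 0.003" --pt "0.004 0 0.003" --pt "0.003 0 0.002" --pt "0 0 0" --twist '[0,0,0,0]' --claw '[0.7,0.7,0.7,0.7]'

```text
time_s: 10.85
tcp_pos: [0.4371, 0.1064, 0.0351]
ee_rot: [[0.014, -0.212, -0.977], [0.009, -0.977, 0.212], [-1.0, -0.012, -0.012]]
wrist_force: [0.7, -0.2, 0.4]
gripper_width: 0.698
```

apply_moves --pt "0.003 0 0.001" --pt "0 0 0" --pt "0 0 0" --pt "0 0 0" --pt "0 0 0" --pt "0 0 0" --twist '[0,0,0,0,0,0]' --claw '[0.7,0,0,0,0,0]'

```text
time_s: 11.45
tcp_pos: [0.4365, 0.1071, 0.0326]
ee_rot: [[0.015, -0.211, -0.977], [0.01, -0.977, 0.211], [-1.0, -0.013, -0.013]]
wrist_force: [0.6, -0.2, -1.0]
gripper_width: 0.332
```

```bash
python3 plan.py 436 105 90 78.5 20 / 590 -110 90 100 45
```

```text
11.45 [35.0, 21.0, -39.0, 0.0, -29.0, 43.0] [436.5 107.1  32.6]
9 xyz [[-0.019, 0.0, 0.0], [-0.019, 0.001, 0.0], [-0.019, 0.0, -0.001], [0.0, 0.03, -0.032], [0.0, 0.032, -0.03], [0.0, 0.034, -0.028], [0.0, 0.036, -0.026], [0.0, 0.037, -0.024], [0.0, 0.038, -0.022]] 
twist [-0.2, -0.2, -0.2, -3.6, -3.6, -3.6, -3.6, -3.6, -3.6]
end [ 590. -110.   90.] yaw -80.0
```

apply_moves --pt "-0.008 0 0" --pt "-0.018 0 0" --pt "-0.02 0 0" --pt "-0.01 0.015 -0.015" --pt "0 0.03 -0.032" --pt "0 0.032 -0.03" --pt "0 0.034 -0.028" --pt "0 0.036 -0.026" --pt "0 0.037 -0.024" --pt "0 0.02 -0.01" --pt "0 0.005 -0.003" --twist '[0,0,0,-2,-3.5,-3.5,-3.5,-3.5,-3.5,-2,0]' --claw '[0,0,0,0,0,0,0,0,0,0,0]'

```text
time_s: 12.55
tcp_pos: [0.6018, -0.1185, 0.0965]
ee_rot: [[0.019, 0.182, -0.983], [0.01, -0.983, -0.182], [-1.0, -0.006, -0.021]]
wrist_force: [-0.4, 0.2, -1.0]
gripper_width: 0.297
```

```bash
python3 - <<'E'
from m import *
s=r.sense();print(s['time_s'],s['tcp_pos'],np.round(s['ee_rot'],3).tolist(),s['gripper_width'])
p=imaging.capture('wrist');save(p,'w9')
for q,z in [('tile_motor',.006)]:
        for d in imaging.regions_of(q,p)[:2]:
            if d['p']>.2: print(q,round(d['p'],2),np.round(d['centre']),d['mask'].sum(),rect(p,d['mask'],z))
E
python3 plan.py 608 -209 80 104.3 45
```

```text
12.55 [ 0.60177117 -0.11850665  0.09648437] [[0.019, 0.182, -0.983], [0.01, -0.983, -0.182], [-1.0, -0.006, -0.021]] 0.29709671760757417
tile_motor 0.58 [363. 193.] 8724 (619, -209, 89, 86, 15.0, array([ 625., -209.]))
12.65 [4.0, 28.0, -12.0, -1.0, -49.0, 97.0] [ 600.8 -117.    96.4]
3 xyz [[0.005, 0.031, 0.003], [0.005, 0.03, 0.004], [0.006, 0.031, 0.005]] 
twist [-1.3, -1.3, -1.3]
end [ 608. -209.   80.] yaw -75.6
```

View pics/w9.png

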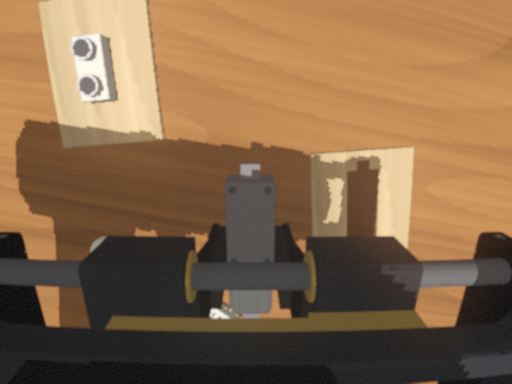

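apply_moves --pt "0.005 0.03 0.003" --pt "0.005 0.03 0.004" --pt "0.006 0.028 0.005" --pt "0.012 0.005 0" --pt "0.01 0 0" --twist '[-1.3,-1.3,-1.3,0,0]' --claw '[0,0,0,0,0]'

```text
time_s: 13.15
tcp_pos: [0.6071, -0.2051, 0.0589]
ee_rot: [[0.019, 0.258, -0.966], [0.012, -0.966, -0.257], [-1.0, -0.007, -0.021]]
wrist_force: [-0.1, -0.1, -1.6]
gripper_width: 0.289
```

```bash
python3 plan.py 608 -210 32 104.5 12 / 608 -210 24 104.5 4
python3 - <<'E'
from m import *
p=imaging.capture('wrist');save(p,'w10')
E
```

```text
13.15 [-5.0, 33.0, -9.0, -1.0, -47.0, 110.0] [ 607.1 -205.1   58.9]
5 xyz [[0.009, 0.002, 0.0], [0.009, 0.002, 0.001], [0.009, 0.001, 0.0], [0.004, 0.0, 0.0], [0.004, 0.0, 0.0]] 
twist [0.1, 0.1, 0.1, 0.1, 0.1]
end [ 608. -210.   24.] yaw -75.6
```

View pics/w10.png

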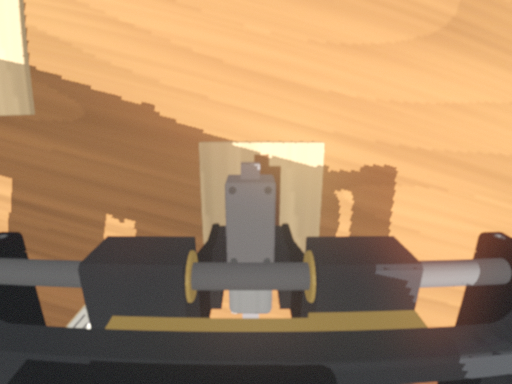

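apply_moves --pt "0.008 0.002 0" --pt "0.008 0.002 0" --pt "0.008 0.001 0" --pt "0.005 0 0" --pt "0.003 0 0" --pt "0 0 0" --twist '[0,0,0,0,0,0]' --claw '[0,0,0,0,0,0]'

```text
time_s: 13.8
tcp_pos: [0.6083, -0.2046, 0.0258]
ee_rot: [[0.014, 0.265, -0.964], [0.012, -0.964, -0.264], [-1.0, -0.008, -0.017]]
wrist_force: [0.1, -0.1, -1.7]
gripper_width: 0.292
```

```bash
python3 plan.py 608 -210 24 104.5 4
```

```text
13.8 [-5.0, 35.0, -10.0, -1.0, -44.0, 111.0] [ 608.3 -204.6   25.8]
2 xyz [[0.001, 0.003, 0.001], [0.001, 0.002, 0.001]] 
twist [0.4, 0.4]
end [ 608. -210.   24.] yaw -75.5
```

apply_moves --pt "0 0.004 0.001" --pt "0.001 0.003 0.001" --pt "0.001 0 0" --pt "0 0 0" --twist '[0.4,0.4,0,0]' --claw '[0,0,0,0]'

```text
time_s: 14.2
tcp_pos: [0.609, -0.2122, 0.0254]
ee_rot: [[0.016, 0.25, -0.968], [0.012, -0.968, -0.25], [-1.0, -0.008, -0.019]]
wrist_force: [-0.2, 0.9, 0.3]
gripper_width: 0.29
```

```bash
python3 plan.py 608 -210 24 104.5 4
```

```text
14.2 [-5.0, 35.0, -10.0, -1.0, -44.0, 111.0] [ 609.  -212.2   25.4]
1 xyz [[0.001, -0.002, 0.0]] 
twist [-0.0]
end [ 609. -210.   24.] yaw -75.5
```

apply_moves --pt "0.001 -0.001 0" --pt "0 0 0" --pt "0 0 0" --pt "0 0 0" --pt "-0.01 0 0" --pt "-0.02 0 0" --pt "-0.035 0 0" --pt "-0.04 0 0" --twist '[0,0,0,0,0,0,0,0]' --claw '[0,0.35,0.5,0.65,0.65,0.65,0.65,0.65]'

```text
time_s: 15.0
tcp_pos: [0.6032, -0.2125, 0.1257]
ee_rot: [[0.001, 0.249, -0.969], [0.014, -0.969, -0.249], [-1.0, -0.013, -0.004]]
wrist_force: [0.9, 0.4, 1.2]
gripper_width: 0.644
```

```bash
python3 - <<'E'
from m import *
s=r.sense();print(s['time_s'],s['tcp_pos'],np.round(s['ee_rot'],3).tolist(),s['gripper_width'])
p=imaging.capture('wrist');save(p,'w11')
for q,z in [('tile_motor',.006),('gear_motor',.026),('wheel',.035),('breadboard',.015)]:
        for d in imaging.regions_of(q,p)[:2]:
            if d['p']>.2: print(q,round(d['p'],2),np.round(d['centre']),d['mask'].sum(),rect(p,d['mask'],z))
E
python3 plan.py 420 -95 160 90 45
```

```text
15.0 [ 0.60316521 -0.21253627  0.12572323] [[0.001, 0.249, -0.969], [0.014, -0.969, -0.249], [-1.0, -0.013, -0.004]] 0.6438630060771813
tile_motor 0.62 [234. 181.] 7716 (607, -213, 111, 84, 15.3, array([ 610., -212.]))
gear_motor 0.78 [255. 185.] 2902 (611, -212, 92, 26, 14.4, array([ 613., -212.]))
15.25 [-5.0, 29.0, -5.0, -1.0, -56.0, 110.0] [ 603.7 -212.5  125.6]
5 xyz [[-0.007, -0.032, 0.03], [-0.007, -0.03, 0.031], [-0.007, -0.029, 0.033], [-0.006, -0.027, 0.034], [-0.007, -0.026, 0.036]] 
twist [2.9, 2.9, 2.9, 2.9, 2.9]
end [420. -95. 160.] yaw -90.1
```

View pics/w11.png

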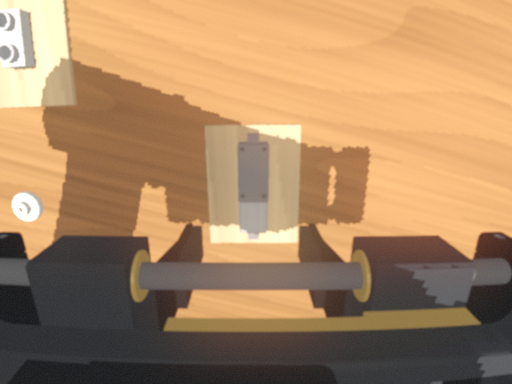

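The motor lies at (253,187), centred on its tile within about 3 mm. Next is the wheel.

apply_moves --pt "-0.007 -0.032 0.03" --pt "-0.007 -0.03 0.031" --pt "-0.007 -0.029 0.033" --pt "-0.006 -0.027 0.034" --pt "-0.006 -0.024 0.034" --pt "0 0 0" --pt "0 0 0" --twist '[2.9,2.9,2.9,2.9,2.9,0,0]' --claw '[1,1,1,1,1,1,1]'

```text
time_s: 15.95
tcp_pos: [0.4091, -0.0929, 0.15]
ee_rot: [[-0.019, -0.015, -1.0], [0.014, -1.0, 0.015], [-1.0, -0.014, 0.019]]
wrist_force: [0.6, 0.4, -0.6]
gripper_width: 0.995
```

Run:
```python
from m import *
s=r.sense();print(s['time_s'],s['tcp_pos'],np.round(s['ee_rot'],3).tolist(),s['gripper_width'])
p=imaging.capture('wrist');save(p,'w12')
for q,z in [('wheel',.035),('breadboard',.015)]:
        for d in imaging.regions_of(q,p)[:2]:
            if d['p']>.2: print(q,round(d['p'],2),np.round(d['centre']),d['mask'].sum(),rect(p,d['mask'],z))
```

```text
15.95 [ 0.40908201 -0.09285924  0.14999545] [[-0.019, -0.015, -1.0], [0.014, -1.0, 0.015], [-1.0, -0.014, 0.019]] 0.9953518518961768
wheel 0.62 [260. 144.] 3429 (449, -100, 57, 55, 27.4, array([ 449., -100.]))
breadboard 0.9 [266. 110.] 3352 (476, -116, 59, 37, 62.4, array([ 478., -116.]))
```

View pics/w12.png

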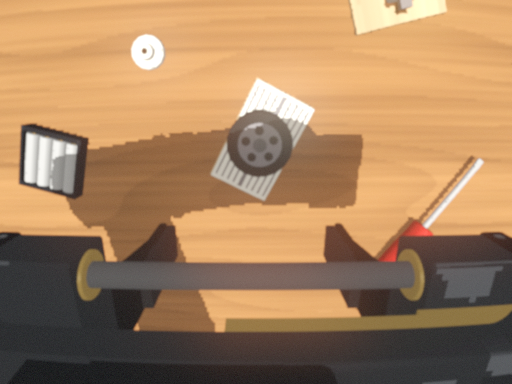

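```bash
python3 - <<'E'
from m import *
p=imaging.capture('wrist')
X=back(p,[(260,145)],.035);print(X*1000)
c=[]
for row in [110,176]: c.append((260,row))
for col in [227,294]: c.append((col,143))
print(back(p,c,.035)[:,:2]*1000)
X=back(p,[(258,79),(314,110),(264,199),(212,175)],.015);print(X[:,:2]*1000,X.mean(0),np.degrees(np.arctan2(*(X[0]-X[3])[[1,0]])),np.degrees(np.arctan2(*(X[1]-X[2])[[1,0]])))
E
python3 plan.py 449 -99 80 90 40 / 449 -99 33 90 12
```

```text
[[ 449.93861718 -101.29428894   35.        ]]
[[ 479.32285103 -101.56118759]
 [ 422.36985156 -101.0596535 ]
 [ 452.12589054  -72.93984584]
 [ 451.27184838 -130.5040922 ]]
[[ 505.0545823  -100.408967  ]
 [ 477.80552279 -150.45324651]
 [ 393.82257834 -105.08090652]
 [ 418.73904084  -55.51312358]] [ 0.44885543 -0.10286406  0.015     ] -27.480576949510375 -28.380427907969146
16.15 [9.0, 8.0, -33.0, -1.0, -50.0, 81.0] [410.5 -93.5 149.8]
6 xyz [[0.034, 0.003, -0.02], [0.035, 0.003, -0.02], [0.012, 0.0, 0.0], [0.012, 0.0, 0.0], [0.011, 0.0, 0.0], [0.012, 0.001, -0.001]] 
twist [-0.5, -0.5, 0.0, 0.0, 0.0, 0.0]
end [449. -99.  33.] yaw -90.0
```

apply_moves --pt "0.034 0.004 -0.02" --pt "0.035 0.004 -0.021" --pt "0.018 0 0" --pt "0.014 0 0" --pt "0.006 0 0" --pt "0 0 0" --twist '[0,0,0,0,0,0]' --claw '[1,1,1,1,1,1]'

```text
time_s: 16.75
tcp_pos: [0.4575, -0.1038, 0.036]
ee_rot: [[-0.017, -0.021, -1.0], [0.014, -1.0, 0.021], [-1.0, -0.013, 0.017]]
wrist_force: [-0.4, -0.6, 0.4]
gripper_width: 1.001
```

```bash
python3 plan.py 450 -101 33 90 6;python3 - <<'E'
from m import *
p=imaging.capture('wrist');save(p,'w13');print(np.round(r.sense()['ee_rot'],3).tolist())
E
```

```text
16.75 [7.0, 23.0, -34.0, -2.0, -34.0, 84.0] [ 457.5 -103.8   36. ]
2 xyz [[0.002, -0.001, 0.004], [0.001, -0.002, 0.003]] 
twist [-0.6, -0.6]
end [ 450. -101.   33.] yaw -90.0
[[-0.016, -0.021, -1.0], [0.014, -1.0, 0.021], [-1.0, -0.013, 0.016]]
```

View pics/w13.png

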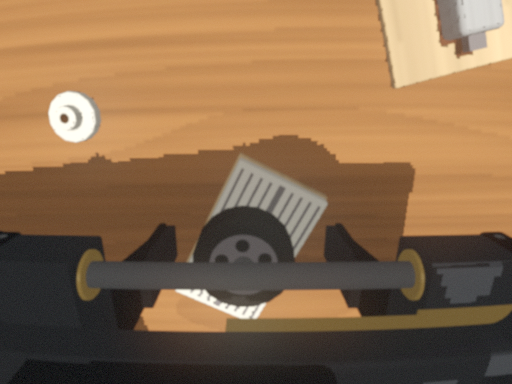

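apply_moves --pt "0.001 -0.003 0.004" --pt "0.002 -0.003 0.004" --pt "0.001 0 0" --pt "0 0 0" --twist '[0,0,0,0]' --claw '[1,1,1,1]'

```text
time_s: 17.2
tcp_pos: [0.4508, -0.0969, 0.0349]
ee_rot: [[-0.01, -0.021, -1.0], [0.014, -1.0, 0.021], [-1.0, -0.014, 0.01]]
wrist_force: [-0.6, 0.3, 0.8]
gripper_width: 1.001
```

```bash
python3 plan.py 450 -101 33 90 6
```

```text
17.2 [8.0, 22.0, -35.0, -2.0, -33.0, 83.0] [450.8 -96.9  34.9]
1 xyz [[0.002, 0.004, 0.001]] 
twist [-1.2]
end [ 450. -101.   33.] yaw -90.0
```

apply_moves --pt "0.002 0.003 0.001" --pt "0 0 0" --pt "0 0 0" --pt "0 0 0" --pt "0 0 0" --pt "0 0 0" --twist '[0,0,0,0,0,0]' --claw '[1,0.85,0,0,0,0]'

```text
time_s: 17.8
tcp_pos: [0.4502, -0.1001, 0.0336]
ee_rot: [[-0.008, -0.021, -1.0], [0.014, -1.0, 0.021], [-1.0, -0.014, 0.008]]
wrist_force: [0.3, -0.3, 0.5]
gripper_width: 0.655
```

```bash
python3 plan.py 450 -101 110 90 30 / 460 340 110 96 48
```

```text
17.8 [7.0, 22.0, -35.0, -2.0, -33.0, 83.0] [ 450.2 -100.1   33.6]
13 xyz [[-0.025, 0.0, 0.0], [-0.026, 0.0, 0.0], [-0.025, 0.0, 0.001], [0.001, -0.044, -0.001], [0.001, -0.044, -0.002], [0.0, -0.044, -0.002], [0.001, -0.044, -0.002], [0.0, -0.044, -0.003], [0.001, -0.044, -0.003], [0.0, -0.044, -0.004], [0.001, -0.044, -0.004], [0.0, -0.044, -0.005], [0.001, -0.044, -0.005]] 
twist [-0.4, -0.4, -0.4, -0.6, -0.6, -0.6, -0.6, -0.6, -0.6, -0.6, -0.6, -0.6, -0.6]
end [460. 340. 110.] yaw -84.0
```

apply_moves --pt "-0.008 0 0" --pt "-0.022 0 0" --pt "-0.03 0 0" --pt "-0.02 -0.015 0" --pt "0 -0.03 0" --pt "0 -0.042 -0.002" --pt "0 -0.044 -0.002" --pt "0 -0.044 -0.003" --pt "0 -0.044 -0.004" --pt "0 -0.044 -0.004" --pt "0 -0.044 -0.004" --pt "0 -0.044 -0.005" --twist '[0,0,0,0,0,0,0,0,0,0,0,0]' --claw '[0,0,0,0,0,0,0,0,0,0,0,0]'

```text
time_s: 19.0
tcp_pos: [0.483, 0.2577, 0.1289]
ee_rot: [[-0.004, -0.03, -1.0], [0.017, -0.999, 0.03], [-1.0, -0.017, 0.005]]
wrist_force: [1.0, 0.3, -0.1]
gripper_width: 0.663
```

apply_moves --pt "0 -0.03 -0.005" --pt "0 -0.012 0" --pt "0 -0.004 0" --twist '[0,0,0]' --claw '[0,0,0]'

```text
time_s: 19.3
tcp_pos: [0.4895, 0.3105, 0.1308]
ee_rot: [[-0.003, -0.024, -1.0], [0.019, -1.0, 0.024], [-1.0, -0.019, 0.003]]
wrist_force: [-1.2, -0.1, -0.8]
gripper_width: 0.659
```

```bash
python3 - <<'E'
from m import *
s=r.sense();print(s['time_s'],s['tcp_pos'],np.round(s['ee_rot'],3).tolist(),s['gripper_width'])
p=imaging.capture('wrist');save(p,'w14')
for q,z in [('tile_wheel',.006)]:
        for d in imaging.regions_of(q,p)[:2]:
            if d['p']>.2: print(q,round(d['p'],2),np.round(d['centre']),d['mask'].sum(),rect(p,d['mask'],z))
E
python3 plan.py 479 420 80 90 45
```

```text
19.3 [0.48945476 0.31046278 0.13080621] [[-0.003, -0.024, -1.0], [0.019, -1.0, 0.024], [-1.0, -0.019, 0.003]] 0.6586925127227038
tile_wheel 0.81 [139. 193.] 8164 (477, 418, 112, 85, 10.9, array([486., 419.]))
19.4 [48.0, 23.0, -14.0, -1.0, -52.0, 41.0] [489.4 309.2 130.8]
3 xyz [[0.018, -0.037, 0.004], [0.017, -0.036, 0.004], [0.018, -0.037, 0.004]] 
twist [-0.5, -0.5, -0.5]
end [479. 420.  80.] yaw -89.9
```

View pics/w14.png

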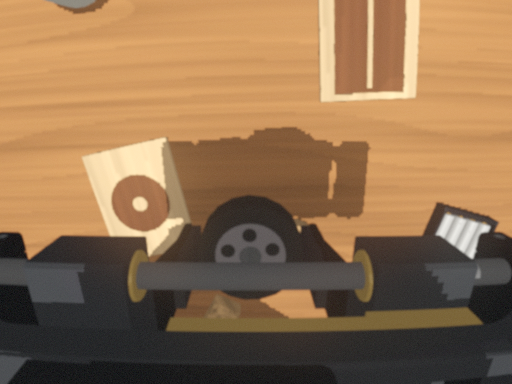

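apply_moves --pt "0.016 -0.034 0.004" --pt "0.018 -0.036 0.004" --pt "0.018 -0.034 0.004" --pt "0.018 -0.005 0" --pt "0.012 0 0" --pt "0.005 0 0" --twist '[0,0,0,0,0,0]' --claw '[0,0,0,0,0,0]'

```text
time_s: 20.0
tcp_pos: [0.4811, 0.4137, 0.046]
ee_rot: [[-0.003, -0.036, -0.999], [0.018, -0.999, 0.036], [-1.0, -0.018, 0.004]]
wrist_force: [-0.9, -0.1, 0.4]
gripper_width: 0.654
```

```bash
python3 - <<'E'
from m import *
s=r.sense();print(s['time_s'],s['tcp_pos'],np.round(s['ee_rot'],3).tolist(),s['gripper_width'])
p=imaging.capture('wrist');save(p,'w15')
for q,z in [('tile_wheel',.006)]:
        for d in imaging.regions_of(q,p)[:2]:
            if d['p']>.2: print(q,round(d['p'],2),np.round(d['centre']),d['mask'].sum(),rect(p,d['mask'],z))
E
python3 plan.py 478 419 26 90 8
```

```text
20.0 [0.48110352 0.41368224 0.04604247] [[-0.003, -0.036, -0.999], [0.018, -0.999, 0.036], [-1.0, -0.018, 0.004]] 0.6536785136000192
tile_wheel 0.6 [227. 180.] 8756 (502, 424, 85, 61, -80.1, array([509., 422.]))
20.1 [55.0, 33.0, -11.0, -1.0, -45.0, 34.0] [481.3 413.6  46.6]
3 xyz [[0.007, -0.002, 0.001], [0.007, -0.001, 0.001], [0.007, -0.002, 0.001]] 
twist [-0.7, -0.7, -0.7]
end [478. 419.  26.] yaw -90.0
```

View pics/w15.png

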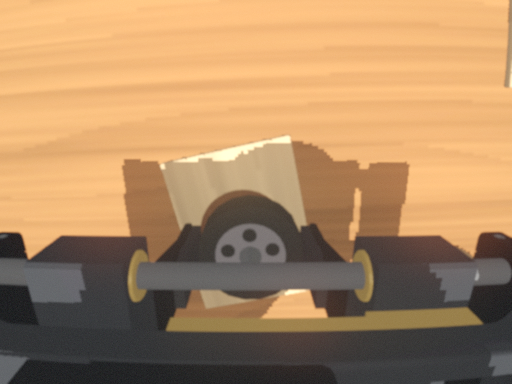

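apply_moves --pt "0.006 -0.003 0.002" --pt "0.007 -0.003 0.002" --pt "0.005 0 0" --pt "0.002 0 0" --pt "0 0 0" --twist '[0,0,0,0,0]' --claw '[0,0,0,0,0]'

```text
time_s: 20.6
tcp_pos: [0.4788, 0.4196, 0.0284]
ee_rot: [[0.0, -0.039, -0.999], [0.022, -0.999, 0.039], [-1.0, -0.022, 0.0]]
wrist_force: [-0.2, -0.3, -1.0]
gripper_width: 0.662
```

```bash
python3 plan.py 478 419 25 90 8
```

```text
20.6 [55.0, 35.0, -11.0, -1.0, -43.0, 33.0] [478.8 419.6  28.4]
1 xyz [[0.003, 0.001, 0.001]] 
twist [-2.2]
end [478. 419.  25.] yaw -90.0
```

apply_moves --pt "0.002 0 0" --pt "0.002 0 0" --pt "0 0 0" --pt "0 0 0" --twist '[0,0,0,0]' --claw '[0,0,0,0]'

```text
time_s: 21.0
tcp_pos: [0.4792, 0.4201, 0.025]
ee_rot: [[0.001, -0.038, -0.999], [0.023, -0.999, 0.038], [-1.0, -0.023, -0.0]]
wrist_force: [0.0, 0.1, 0.7]
gripper_width: 0.658
```

apply_moves --pt "0 0 0" --pt "0 0 0" --pt "0 0 0" --pt "0 0 0" --pt "-0.01 0 0" --pt "-0.02 0 0" --pt "-0.035 0 0" --pt "-0.04 0 0" --twist '[0,0,0,0,0,0,0,0]' --claw '[0.7,0.8,0.9,1,1,1,1,1]'

```text
time_s: 21.8
tcp_pos: [0.4768, 0.4149, 0.128]
ee_rot: [[-0.007, -0.039, -0.999], [0.012, -0.999, 0.039], [-1.0, -0.012, 0.008]]
wrist_force: [1.7, 1.2, 0.0]
gripper_width: 0.996
```

```bash
python3 - <<'E'
from m import *
s=r.sense();print(s['time_s'],s['tcp_pos'],np.round(s['ee_rot'],3).tolist(),s['gripper_width'])
p=imaging.capture('wrist');save(p,'w16')
for q,z in [('tile_wheel',.006),('wheel',.026)]:
        for d in imaging.regions_of(q,p)[:2]:
            if d['p']>.2: print(q,round(d['p'],2),np.round(d['centre']),d['mask'].sum(),rect(p,d['mask'],z))
E
python3 plan.py 410 106 150 76 45
```

```text
21.8 [0.47682174 0.41487415 0.12795901] [[-0.007, -0.039, -0.999], [0.012, -0.999, 0.039], [-1.0, -0.012, 0.008]] 0.9956611085247699
tile_wheel 0.98 [250. 158.] 7220 (476, 418, 114, 85, 10.9, array([480., 419.]))
tile_wheel 0.8 [144. 322.] 296 (332, 539, 28, 23, 0.2, array([329., 537.]))
wheel 0.91 [248. 193.] 3595 (480, 420, 60, 58, -2.0, array([480., 420.]))
21.95 [55.0, 28.0, -6.0, -1.0, -55.0, 33.0] [478.7 417.2 131.7]
8 xyz [[-0.003, 0.039, 0.007], [-0.003, 0.039, 0.006], [-0.003, 0.04, 0.005], [-0.003, 0.04, 0.004], [-0.003, 0.04, 0.003], [-0.003, 0.039, 0.002], [-0.003, 0.04, 0.001], [-0.004, 0.04, 0.0]] 
twist [1.5, 1.5, 1.5, 1.5, 1.5, 1.5, 1.5, 1.5]
end [410. 106. 150.] yaw -104.2
```

View pics/w16.png

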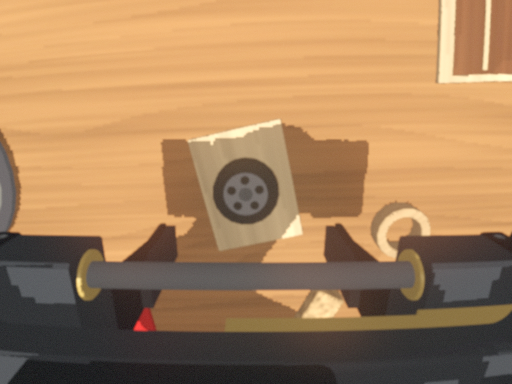

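The wheel at (246,191) is centred on its tile within about 4 mm. Next is the battery box.

apply_moves --pt "-0.003 0.03 0.005" --pt "-0.003 0.039 0.006" --pt "-0.003 0.04 0.005" --pt "-0.003 0.04 0.004" --pt "-0.003 0.04 0.003" --pt "-0.003 0.039 0.002" --pt "-0.003 0.04 0.001" --pt "-0.003 0.025 0" --pt "0 0.01 0" --pt "0 0.003 0" --twist '[1.5,1.5,1.5,1.5,1.5,1.5,1.5,1.5,0,0]' --claw '[1,1,1,1,1,1,1,1,1,1]'

```text
time_s: 22.95
tcp_pos: [0.4034, 0.104, 0.1463]
ee_rot: [[-0.008, -0.253, -0.967], [0.017, -0.967, 0.253], [-1.0, -0.015, 0.012]]
wrist_force: [-0.0, -1.0, 0.2]
gripper_width: 0.997
```

```bash
python3 - <<'E'
from m import *
s=r.sense();print(s['time_s'],s['tcp_pos'],np.round(s['ee_rot'],3).tolist(),s['gripper_width'])
p=imaging.capture('wrist');save(p,'w17')
for q,z in [('battery_box',.015)]:
        for d in imaging.regions_of(q,p)[:2]:
            if d['p']>.2: print(q,round(d['p'],2),np.round(d['centre']),d['mask'].sum(),rect(p,d['mask'],z))
E
python3 plan.py 435 106 80 76 40 / 435 106 17 76 10
```

```text
22.95 [0.40338991 0.10404911 0.14625169] [[-0.008, -0.253, -0.967], [0.017, -0.967, 0.253], [-1.0, -0.015, 0.012]] 0.9971609022154432
battery_box 0.6 [460.  81.] 7786 (449, -98, 100, 68, -27.3, array([450., -97.]))
battery_box 0.58 [238. 152.] 4565 (433, 108, 65, 63, -16.0, array([434., 108.]))
23.05 [36.0, 7.0, -34.0, -1.0, -48.0, 40.0] [404.  105.1 146.3]
9 xyz [[0.033, -0.004, -0.015], [0.033, -0.004, -0.016], [0.009, 0.0, 0.0], [0.009, 0.0, 0.0], [0.009, 0.0, 0.0], [0.009, 0.0, 0.0], [0.009, 0.0, 0.0], [0.009, 0.001, 0.0], [0.009, 0.0, 0.0]] 
twist [-0.3, -0.3, -0.0, -0.0, -0.0, -0.0, -0.0, -0.0, -0.0]
end [435. 106.  17.] yaw -104.0
```

View pics/w17.png

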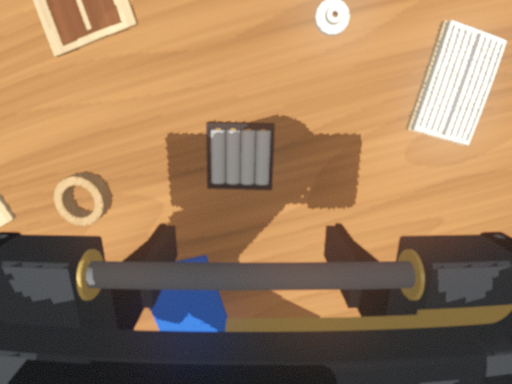

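apply_moves --pt "0.033 -0.005 -0.015" --pt "0.033 -0.005 -0.016" --pt "0.02 0 0" --pt "0.016 0 0" --pt "0.01 0 0" --pt "0.003 0 0" --twist '[0,0,0,0,0,0]' --claw '[1,1,1,1,1,1]'

```text
time_s: 23.65
tcp_pos: [0.4434, 0.1177, 0.0273]
ee_rot: [[0.001, -0.242, -0.97], [0.021, -0.97, 0.242], [-1.0, -0.021, 0.004]]
wrist_force: [1.0, 0.3, 1.5]
gripper_width: 0.996
```

```bash
python3 plan.py 434 107 17 75.5 8;python3 - <<'E'
from m import *
p=imaging.capture('wrist');save(p,'w18');print(np.round(r.sense()['ee_rot'],3).tolist())
E
```

```text
23.65 [35.0, 22.0, -37.0, -2.0, -30.0, 43.0] [443.4 117.7  27.3]
3 xyz [[0.003, 0.004, 0.002], [0.004, 0.004, 0.002], [0.003, 0.005, 0.002]] 
twist [0.2, 0.2, 0.2]
end [434. 107.  17.] yaw -104.6
[[0.001, -0.242, -0.97], [0.021, -0.97, 0.242], [-1.0, -0.021, 0.004]]
```

View pics/w18.png

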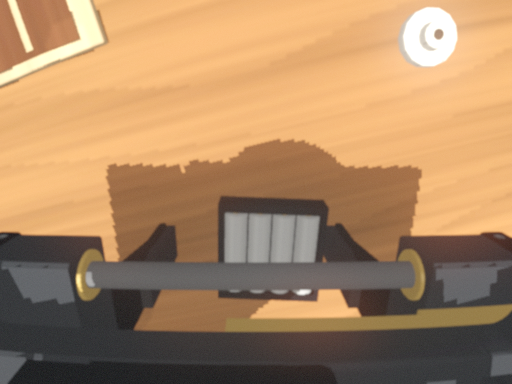

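apply_moves --pt "-0.001 0.005 0.003" --pt "0 0.005 0.003" --pt "0 0.003 0.002" --pt "0 0 0" --twist '[0,0,0,0]' --claw '[1,1,1,1]'

```text
time_s: 24.1
tcp_pos: [0.4327, 0.1073, 0.0303]
ee_rot: [[0.005, -0.241, -0.971], [0.024, -0.97, 0.241], [-1.0, -0.024, 0.001]]
wrist_force: [-0.1, -0.4, 0.5]
gripper_width: 0.998
```

```bash
python3 plan.py 434 107 17 75.5 8;python3 - <<'E'
from m import *
p=imaging.capture('wrist');save(p,'w19');print(np.round(r.sense()['ee_rot'],3).tolist())
E
```

```text
24.1 [34.0, 21.0, -38.0, -2.0, -30.0, 43.0] [432.7 107.3  30.3]
2 xyz [[0.007, 0.0, -0.001], [0.006, 0.0, 0.0]] 
twist [0.3, 0.3]
end [434. 107.  17.] yaw -104.5
[[0.005, -0.241, -0.971], [0.024, -0.97, 0.241], [-1.0, -0.024, 0.001]]
```

View pics/w19.png

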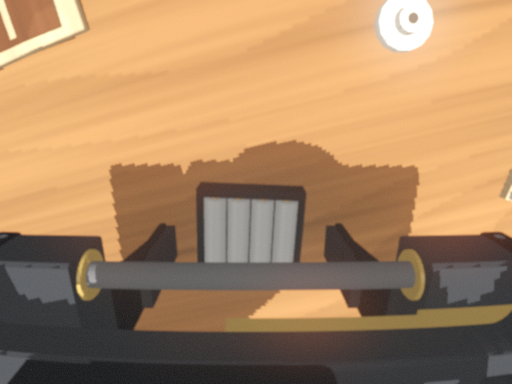

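Centred. Now I'll lower to TCP z of about 17 mm, with the tips at 3 mm.

apply_moves --pt "0.005 0 -0.001" --pt "0.005 0 0" --pt "0.003 0 0" --pt "0 0 0" --twist '[0,0,0,0]' --claw '[1,1,1,1]'

```text
time_s: 24.55
tcp_pos: [0.4349, 0.1079, 0.017]
ee_rot: [[0.007, -0.241, -0.971], [0.025, -0.97, 0.241], [-1.0, -0.026, -0.001]]
wrist_force: [-1.1, -0.2, -0.1]
gripper_width: 1.003
```

apply_moves --pt "0 0 0" --pt "0 0 0" --pt "0 0 0" --pt "0 0 0" --pt "0 0 0" --twist '[0,0,0,0,0]' --claw '[0.8,0,0,0,0]'

```text
time_s: 25.05
tcp_pos: [0.4349, 0.1079, 0.0166]
ee_rot: [[0.007, -0.241, -0.971], [0.025, -0.97, 0.241], [-1.0, -0.025, -0.001]]
wrist_force: [0.3, 0.1, -0.8]
gripper_width: 0.707
```

```bash
python3 plan.py 434 107 80 75.5 30 / 470 -290 80 106 45
```

```text
25.05 [34.0, 23.0, -39.0, -2.0, -28.0, 44.0] [434.9 107.9  16.6]
12 xyz [[-0.021, 0.0, 0.0], [-0.021, 0.0, 0.0], [-0.021, -0.001, 0.001], [-0.001, 0.042, -0.015], [-0.001, 0.043, -0.012], [-0.001, 0.043, -0.01], [-0.001, 0.044, -0.007], [-0.001, 0.044, -0.005], [-0.001, 0.044, -0.002], [-0.001, 0.044, 0.0], [-0.001, 0.044, 0.003], [-0.002, 0.044, 0.006]] 
twist [0.2, 0.2, 0.2, -3.4, -3.4, -3.4, -3.4, -3.4, -3.4, -3.4, -3.4, -3.4]
end [ 470. -290.   80.] yaw -73.9
```

apply_moves --pt "-0.01 0 0" --pt "-0.022 0 0" --pt "-0.025 0 0" --pt "-0.015 0.015 -0.005" --pt "-0.001 0.035 -0.014" --pt "-0.001 0.042 -0.012" --pt "-0.001 0.043 -0.01" --pt "-0.001 0.044 -0.007" --pt "-0.001 0.044 -0.005" --pt "-0.001 0.044 -0.002" --pt "-0.001 0.044 0" --pt "-0.001 0.044 0.003" --twist '[0,0,0,-2,-3.2,-3.4,-3.4,-3.4,-3.4,-3.4,-3.4,-3.4]' --claw '[0,0,0,0,0,0,0,0,0,0,0,0]'

```text
time_s: 26.25
tcp_pos: [0.4898, -0.2611, 0.1001]
ee_rot: [[0.015, 0.292, -0.956], [0.025, -0.956, -0.291], [-1.0, -0.02, -0.022]]
wrist_force: [1.0, 0.0, -1.3]
gripper_width: 0.71
```

apply_moves --pt "-0.001 0.025 0.003" --pt "0 0.01 0" --pt "0 0.003 0" --twist '[-2,0,0]' --claw '[0,0,0]'

```text
time_s: 26.55
tcp_pos: [0.498, -0.3046, 0.1013]
ee_rot: [[0.016, 0.32, -0.947], [0.025, -0.947, -0.319], [-1.0, -0.018, -0.023]]
wrist_force: [-0.4, 0.4, -1.5]
gripper_width: 0.707
```

```bash
python3 - <<'E'
from m import *
s=r.sense();print(s['time_s'],s['tcp_pos'],np.round(s['ee_rot'],3).tolist(),s['gripper_width'])
p=imaging.capture('wrist');save(p,'w20')
for q,z in [('tile_battery',.006)]:
        for d in imaging.regions_of(q,p)[:2]:
            if d['p']>.2: print(q,round(d['p'],2),np.round(d['centre']),d['mask'].sum(),rect(p,d['mask'],z))
E
python3 plan.py 486 -395 70 106 40
```

```text
26.55 [ 0.49796467 -0.3046044   0.10129942] [[0.016, 0.32, -0.947], [0.025, -0.947, -0.319], [-1.0, -0.018, -0.023]] 0.7066607904507332
tile_battery 0.77 [354. 212.] 5105 (505, -393, 84, 70, -74.2, array([ 515., -392.]))
26.65 [-16.0, 25.0, -15.0, -2.0, -49.0, 126.0] [ 497.9 -303.4  101.2]
3 xyz [[0.01, 0.028, 0.014], [0.009, 0.028, 0.013], [0.01, 0.028, 0.013]] 
twist [0.9, 0.9, 0.9]
end [ 486. -395.   70.] yaw -74.0
```

View pics/w20.png

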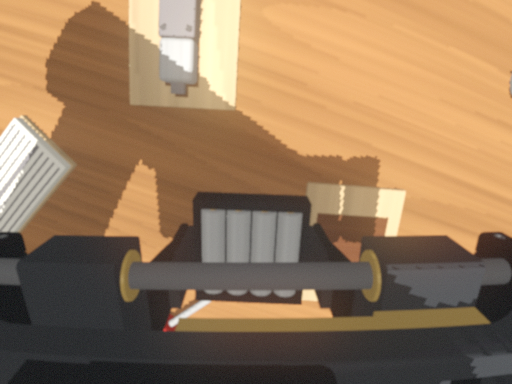

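apply_moves --pt "0.009 0.026 0.013" --pt "0.009 0.028 0.013" --pt "0.01 0.028 0.013" --pt "0.012 0.003 0" --pt "0.01 0 0" --twist '[0.9,0.9,0.9,0,0]' --claw '[0,0,0,0,0]'

```text
time_s: 27.15
tcp_pos: [0.4896, -0.3895, 0.0502]
ee_rot: [[0.018, 0.284, -0.959], [0.026, -0.959, -0.283], [-1.0, -0.019, -0.025]]
wrist_force: [0.2, -0.2, -1.7]
gripper_width: 0.71
```

```bash
python3 plan.py 485 -396 25 105.8 8
python3 - <<'E'
from m import *
p=imaging.capture('wrist');save(p,'w21');print(np.round(r.sense()['ee_rot'],3).tolist())
for q,z in [('tile_battery',.006)]:
        for d in imaging.regions_of(q,p)[:2]:
            if d['p']>.2: print(q,round(d['p'],2),np.round(d['centre']),d['mask'].sum(),rect(p,d['mask'],z))
E
```

```text
27.15 [-25.0, 32.0, -11.0, -2.0, -46.0, 133.0] [ 489.6 -389.5   50.2]
4 xyz [[0.006, 0.001, 0.002], [0.006, 0.001, 0.002], [0.006, 0.002, 0.001], [0.007, 0.001, 0.002]] 
twist [0.2, 0.2, 0.2, 0.2]
end [ 485. -396.   25.] yaw -74.3
[[0.016, 0.284, -0.959], [0.027, -0.959, -0.284], [-1.0, -0.022, -0.023]]
tile_battery 0.73 [271. 174.] 5985 (515, -390, 83, 48, -75.9, array([ 522., -394.]))
```

View pics/w21.png

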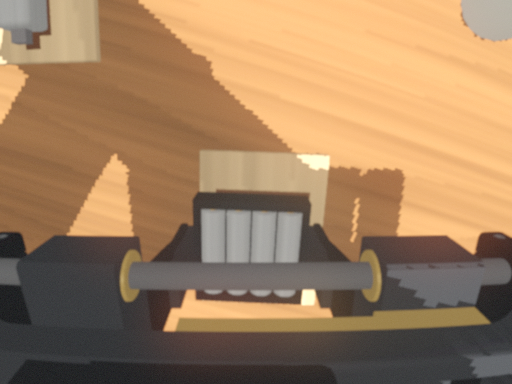

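apply_moves --pt "0.006 0.003 0.002" --pt "0.006 0.003 0.002" --pt "0.006 0.003 0.001" --pt "0.004 0 0" --pt "0.002 0 0" --pt "0 0 0" --twist '[0,0,0,0,0,0]' --claw '[0,0,0,0,0,0]'

```text
time_s: 27.85
tcp_pos: [0.4885, -0.3957, 0.0246]
ee_rot: [[0.017, 0.29, -0.957], [0.027, -0.957, -0.289], [-1.0, -0.021, -0.024]]
wrist_force: [1.4, -0.7, -1.0]
gripper_width: 0.711
```

```bash
python3 plan.py 485 -397 24 105.4 8
```

```text
27.85 [-25.0, 35.0, -11.0, -3.0, -44.0, 134.0] [ 488.5 -395.7   24.6]
1 xyz [[0.001, 0.0, 0.004]] 
twist [1.4]
end [ 485. -397.   24.] yaw -74.6
```

apply_moves --pt "0 0 0.003" --pt "0.001 0.001 0.001" --pt "0 0 0" --pt "0 0 0" --twist '[0,0,0,0]' --claw '[0,0,0,0]'

```text
time_s: 28.25
tcp_pos: [0.4849, -0.3982, 0.024]
ee_rot: [[0.018, 0.289, -0.957], [0.026, -0.957, -0.289], [-1.0, -0.02, -0.025]]
wrist_force: [0.4, 0.1, -2.0]
gripper_width: 0.713
```

apply_moves --pt "0.002 0 0" --pt "0 0 0" --pt "0 0 0" --twist '[0,0,0]' --claw '[0,0,0]'

```text
time_s: 28.55
tcp_pos: [0.4852, -0.3983, 0.0235]
ee_rot: [[0.018, 0.29, -0.957], [0.025, -0.957, -0.289], [-1.0, -0.019, -0.025]]
wrist_force: [0.2, 0.7, 0.2]
gripper_width: 0.712
```

apply_moves --pt "0 0 0" --pt "0 0 0" --pt "0 0 0" --pt "0 0 0" --pt "-0.01 0 0" --pt "-0.02 0 0" --pt "-0.035 0 0" --pt "-0.04 0 0" --twist '[0,0,0,0,0,0,0,0]' --claw '[0.75,0.85,0.95,1,1,1,1,1]'

```text
time_s: 29.35
tcp_pos: [0.4807, -0.3995, 0.1265]
ee_rot: [[0.008, 0.289, -0.957], [0.031, -0.957, -0.289], [-0.999, -0.028, -0.017]]
wrist_force: [0.8, -0.4, 0.5]
gripper_width: 0.997
```

```bash
python3 - <<'E'
from m import *
s=r.sense();print(s['time_s'],s['tcp_pos'],np.round(s['ee_rot'],3).tolist(),s['gripper_width'])
p=imaging.capture('wrist');save(p,'w22')
for q,z in [('tile_battery',.006),('battery_box',.021)]:
        for d in imaging.regions_of(q,p)[:2]:
            if d['p']>.2: print(q,round(d['p'],2),np.round(d['centre']),d['mask'].sum(),rect(p,d['mask'],z))
E
python3 plan.py 415 -105 150 62 45
```

```text
29.35 [ 0.48066595 -0.39949863  0.1264652 ] [[0.008, 0.289, -0.957], [0.031, -0.957, -0.289], [-0.999, -0.028, -0.017]] 0.9968685483122274
battery_box 0.63 [254. 192.] 5034 (484, -400, 65, 63, 15.2, array([ 485., -399.]))
29.5 [-26.0, 27.0, -6.0, -2.0, -56.0, 134.0] [ 483.2 -401.   130.2]
7 xyz [[-0.002, -0.043, -0.003], [-0.002, -0.043, 0.002], [-0.002, -0.043, 0.007], [-0.002, -0.042, 0.011], [-0.002, -0.041, 0.016], [-0.002, -0.038, 0.021], [-0.001, -0.036, 0.024]] 
twist [6.4, 6.4, 6.4, 6.4, 6.4, 6.4, 6.4]
end [ 415. -105.  150.] yaw -118.0
```

View pics/w22.png

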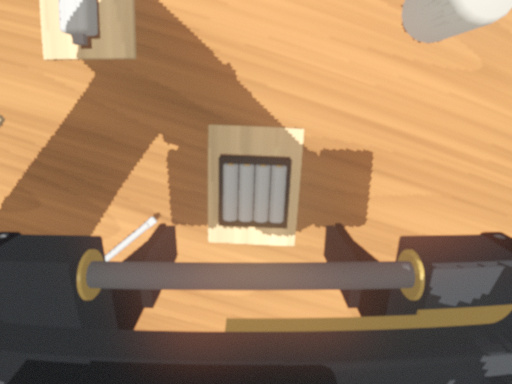

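Run:
```python
from m import *
p=imaging.capture('wrist')
# camera barely moved since w22
print(back(p,[(209,125),(304,129),(296,245),(208,243)],.006).mean(0)*1000)
X=back(p,[(222,156),(292,158),(288,228),(219,226)],.021);print(X.mean(0)*1000)
```

```text
[ 486.6670002  -401.75771041    6.        ]
[ 486.69975289 -402.83950838   21.        ]
```

The battery box at (255,192) is within about 2 mm of its tile's centre. Last is the breadboard.

apply_moves --pt "-0.002 -0.03 -0.002" --pt "-0.002 -0.043 0.002" --pt "-0.002 -0.043 0.007" --pt "-0.002 -0.042 0.011" --pt "-0.002 -0.041 0.016" --pt "-0.002 -0.038 0.021" --pt "-0.001 -0.03 0.02" --pt "0 -0.014 0.007" --pt "0 -0.004 0" --twist '[6.4,6.4,6.4,6.4,6.4,6.4,6.4,0,0]' --claw '[1,1,1,1,1,1,1,1,1]'

```text
time_s: 30.45
tcp_pos: [0.4161, -0.0945, 0.1408]
ee_rot: [[-0.004, -0.503, -0.864], [0.032, -0.864, 0.503], [-0.999, -0.026, 0.02]]
wrist_force: [0.2, -0.2, 0.0]
gripper_width: 0.999
```

```bash
python3 - <<'E'
from m import *
s=r.sense();print(s['time_s'],s['tcp_pos'],np.round(s['ee_rot'],3).tolist(),s['gripper_width'])
p=imaging.capture('wrist');save(p,'w23')
for q,z in [('breadboard',.015)]:
        for d in imaging.regions_of(q,p)[:2]:
            if d['p']>.2: print(q,round(d['p'],2),np.round(d['centre']),d['mask'].sum(),rect(p,d['mask'],z))
E
python3 plan.py 449 -103 80 62 40 / 449 -103 35 62 15
```

```text
30.45 [ 0.41606877 -0.09445716  0.14079634] [[-0.004, -0.503, -0.864], [0.032, -0.864, 0.503], [-0.999, -0.026, 0.02]] 0.999360260438162
breadboard 0.63 [244. 149.] 7079 (448, -102, 100, 59, -27.9, array([ 450., -104.]))
30.55 [8.0, 9.0, -33.0, -2.0, -48.0, 54.0] [416.8 -95.5 140.7]
6 xyz [[0.03, -0.004, -0.016], [0.03, -0.004, -0.017], [0.011, 0.0, 0.0], [0.011, 0.0, 0.0], [0.012, 0.001, 0.0], [0.011, 0.0, -0.001]] 
twist [-1.1, -1.1, -0.0, -0.0, -0.0, -0.0]
end [ 449. -103.   35.] yaw -118.1
```

View pics/w23.png

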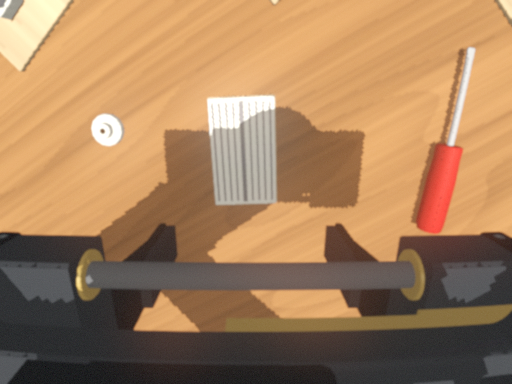

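apply_moves --pt "0.03 -0.003 -0.016" --pt "0.03 -0.003 -0.017" --pt "0.018 0 0" --pt "0.014 0 0" --pt "0.005 0 0" --pt "0 0 0" --twist '[-1.1,-1.1,0,0,0,0]' --claw '[1,1,1,1,1,1]'

```text
time_s: 31.15
tcp_pos: [0.4506, -0.1097, 0.0382]
ee_rot: [[-0.005, -0.475, -0.88], [0.031, -0.88, 0.475], [-1.0, -0.025, 0.019]]
wrist_force: [0.6, -0.4, 1.1]
gripper_width: 1.0
```

```bash
python3 - <<'E'
from m import *
p=imaging.capture('wrist');save(p,'w24');print(np.round(r.sense()['ee_rot'],3).tolist())
E
python3 plan.py 449 -103 17 62 10
```

```text
[[-0.004, -0.475, -0.88], [0.031, -0.88, 0.475], [-1.0, -0.025, 0.018]]
31.2 [5.0, 22.0, -34.0, -3.0, -34.0, 59.0] [ 450.8 -109.6   38.6]
3 xyz [[0.007, -0.001, 0.001], [0.007, -0.002, 0.002], [0.008, -0.001, 0.001]] 
twist [-0.1, -0.1, -0.1]
end [ 449. -104.   17.] yaw -118.1
```

View pics/w24.png

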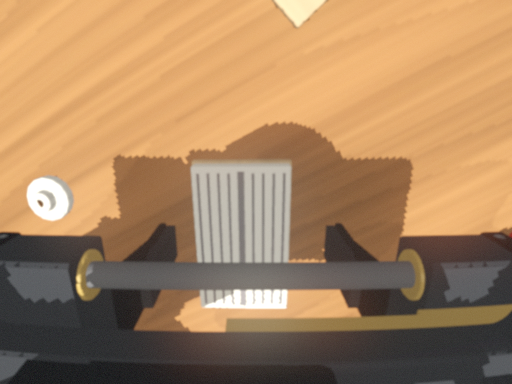

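apply_moves --pt "0.006 -0.003 0.001" --pt "0.007 -0.003 0.002" --pt "0.006 -0.001 0" --pt "0.002 0 0" --pt "0 0 0" --twist '[0,0,0,0,0]' --claw '[1,1,1,1,1]'

```text
time_s: 31.7
tcp_pos: [0.4531, -0.1008, 0.0184]
ee_rot: [[0.001, -0.475, -0.88], [0.031, -0.88, 0.474], [-1.0, -0.028, 0.014]]
wrist_force: [0.0, -0.3, -0.3]
gripper_width: 0.999
```

```bash
python3 plan.py 449 -103 17 62 10
```

```text
31.7 [6.0, 24.0, -35.0, -3.0, -31.0, 58.0] [ 453.1 -100.8   18.4]
1 xyz [[0.001, 0.004, 0.003]] 
twist [-0.3]
end [ 449. -103.   17.] yaw -118.0
```

apply_moves --pt "0.001 0.002 0.004" --pt "0 0 0" --pt "0 0 0" --pt "0 0 0" --pt "0 0 0" --pt "0 0 0" --twist '[0,0,0,0,0,0]' --claw '[1,0.85,0,0,0,0]'

```text
time_s: 32.3
tcp_pos: [0.4484, -0.1006, 0.0179]
ee_rot: [[0.002, -0.474, -0.88], [0.031, -0.88, 0.474], [-1.0, -0.029, 0.013]]
wrist_force: [0.2, 0.3, 0.2]
gripper_width: 0.685
```

```bash
python3 plan.py 449 -103 85 62 25 / 590 150 85 90 45
```

```text
32.3 [6.0, 24.0, -36.0, -4.0, -30.0, 58.0] [ 448.4 -100.6   17.9]
10 xyz [[-0.022, 0.0, 0.0], [-0.023, 0.0, 0.0], [-0.022, 0.0, -0.001], [0.001, -0.041, -0.001], [0.001, -0.041, -0.004], [0.001, -0.041, -0.006], [0.001, -0.04, -0.009], [0.001, -0.04, -0.012], [0.002, -0.039, -0.015], [0.001, -0.037, -0.018]] 
twist [-0.1, -0.1, -0.1, -4.0, -4.0, -4.0, -4.0, -4.0, -4.0, -4.0]
end [590. 150.  85.] yaw -90.0
```

apply_moves --pt "-0.01 0 0" --pt "-0.022 0 0" --pt "-0.025 0 0" --pt "-0.012 -0.015 0" --pt "0.001 -0.035 -0.001" --pt "0.001 -0.041 -0.004" --pt "0.001 -0.041 -0.006" --pt "0.001 -0.04 -0.009" --pt "0.001 -0.04 -0.012" --pt "0.001 -0.035 -0.012" --pt "0 -0.015 -0.006" --pt "0 -0.005 0" --twist '[0,0,0,-3,-4,-4,-4,-4,-4,-4,0,0]' --claw '[0,0,0,0,0,0,0,0,0,0,0,0]'

```text
time_s: 33.5
tcp_pos: [0.5665, 0.1525, 0.0983]
ee_rot: [[0.004, -0.01, -1.0], [0.034, -0.999, 0.01], [-0.999, -0.034, -0.004]]
wrist_force: [-0.4, -0.3, -1.2]
gripper_width: 0.683
```

```bash
python3 - <<'E'
from m import *
s=r.sense();print(s['time_s'],s['tcp_pos'],np.round(s['ee_rot'],3).tolist(),s['gripper_width'])
p=imaging.capture('wrist');save(p,'w25')
for q,z in [('tile_board',.006)]:
        for d in imaging.regions_of(q,p)[:2]:
            if d['p']>.2: print(q,round(d['p'],2),np.round(d['centre']),d['mask'].sum(),rect(p,d['mask'],z))
E
python3 plan.py 624 212 60 92 40
```

```text
33.5 [0.56654806 0.15252815 0.09825554] [[0.004, -0.01, -1.0], [0.034, -0.999, 0.01], [-0.999, -0.034, -0.004]] 0.6834175915607302
tile_board 0.91 [174. 116.] 13023 (624, 210, 112, 85, 2.1, array([629., 212.]))
33.6 [30.0, 26.0, -15.0, -2.0, -48.0, 61.0] [565.6 151.2  98.1]
3 xyz [[0.013, -0.02, -0.019], [0.014, -0.02, -0.02], [0.013, -0.019, -0.02]] 
twist [-0.9, -0.9, -0.9]
end [624. 212.  60.] yaw -87.9
```

View pics/w25.png

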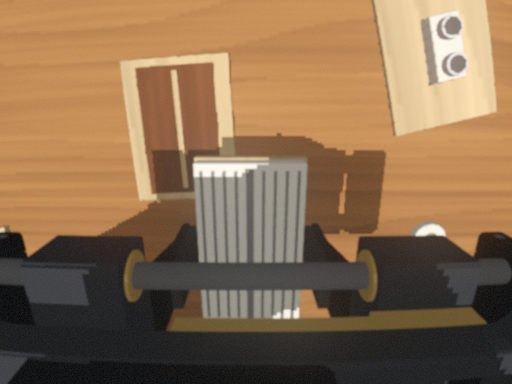

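apply_moves --pt "0.012 -0.018 -0.018" --pt "0.014 -0.02 -0.02" --pt "0.013 -0.019 -0.02" --pt "0.01 -0.003 -0.003" --pt "0.006 0 0" --twist '[-0.9,-0.9,-0.9,0,0]' --claw '[0,0,0,0,0]'

```text
time_s: 34.1
tcp_pos: [0.6242, 0.206, 0.0453]
ee_rot: [[-0.001, 0.027, -1.0], [0.032, -0.999, -0.027], [-0.999, -0.032, 0.0]]
wrist_force: [-1.1, -0.2, -1.2]
gripper_width: 0.688
```

```bash
python3 - <<'E'
from m import *
p=imaging.capture('wrist');save(p,'w26')
E
python3 plan.py 624 210 26 92 8
```

```text
34.15 [32.0, 35.0, -7.0, -2.0, -47.0, 61.0] [623.5 205.5  44.4]
3 xyz [[0.006, -0.001, 0.0], [0.006, -0.001, 0.0], [0.007, -0.002, -0.001]] 
twist [-0.2, -0.2, -0.2]
end [624. 210.  26.] yaw -87.9
```

View pics/w26.png

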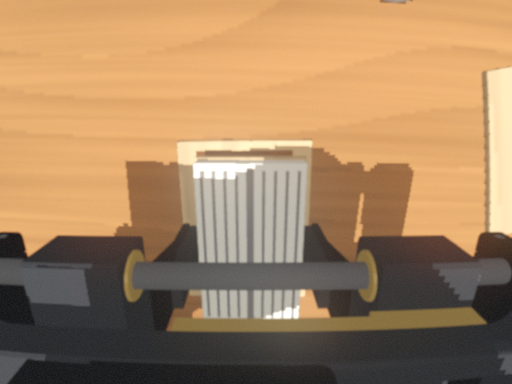

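apply_moves --pt "0.005 -0.003 0" --pt "0.006 -0.003 0" --pt "0.004 0 0" --pt "0.002 0 0" --pt "0 0 0" --twist '[0,0,0,0,0]' --claw '[0,0,0,0,0]'

```text
time_s: 34.65
tcp_pos: [0.6212, 0.2092, 0.0278]
ee_rot: [[-0.004, 0.023, -1.0], [0.03, -0.999, -0.023], [-1.0, -0.03, 0.003]]
wrist_force: [0.1, -0.3, -0.4]
gripper_width: 0.685
```

```bash
python3 plan.py 624 210 25 92 8
```

```text
34.65 [32.0, 36.0, -8.0, -2.0, -46.0, 61.0] [621.2 209.2  27.8]
1 xyz [[0.003, -0.001, -0.003]] 
twist [-0.7]
end [624. 210.  25.] yaw -88.0
```

apply_moves --pt "0.001 -0.001 -0.003" --pt "0.002 0 0" --pt "0 0 0" --pt "0 0 0" --twist '[0,0,0,0]' --claw '[0,0,0,0]'

```text
time_s: 35.05
tcp_pos: [0.6251, 0.2107, 0.0255]
ee_rot: [[-0.002, 0.024, -1.0], [0.031, -0.999, -0.024], [-1.0, -0.031, 0.001]]
wrist_force: [0.3, 0.3, -1.3]
gripper_width: 0.684
```

apply_moves --pt "0.002 0 0" --pt "0 0 0" --pt "0 0 0" --pt "0 0 0" --pt "0 0 0" --pt "0 0 0" --pt "0 0 0" --pt "-0.01 0 0" --pt "-0.02 0 0" --pt "-0.035 0 0" --pt "-0.04 0 0" --pt "-0.03 0 0" --twist '[0,0,0,0,0,0,0,0,0,0,0,0]' --claw '[0,0,0,0.72,0.8,0.9,1,1,1,1,1,1]'

```text
time_s: 36.25
tcp_pos: [0.6236, 0.2053, 0.1605]
ee_rot: [[-0.01, 0.023, -1.0], [0.026, -0.999, -0.024], [-1.0, -0.026, 0.009]]
wrist_force: [-0.4, 0.1, -0.1]
gripper_width: 0.997
```

Run:
```python
from m import *
s=r.sense();print(s['time_s'],s['tcp_pos'],np.round(s['ee_rot'],3).tolist(),s['gripper_width'])
p=imaging.capture('wrist');save(p,'w27')
for q,z in [('breadboard',.021),('tile_board',.006)]:
        for d in imaging.regions_of(q,p)[:2]:
            if d['p']>.2: print(q,round(d['p'],2),np.round(d['centre']),d['mask'].sum(),rect(p,d['mask'],z))
p=imaging.capture('scene');save(p,'sceneF')
for q,z in [('breadboard',.021),('battery_box',.021),('gear_motor',.026),('wheel',.026),('sensor',.02)]:
        for d in imaging.regions_of(q,p)[:1]: print(q,round(d['p'],2),rect(p,d['mask'],z))
a=cv2.imread('pics/sceneF.png');cv2.imwrite('pics/sceneFz.png',cv2.resize(a[160:290,90:390],(800,347),interpolation=3))
```

```text
36.25 [0.6235586  0.2052829  0.16051228] [[-0.01, 0.023, -1.0], [0.026, -0.999, -0.024], [-1.0, -0.026, 0.009]] 0.9969900542614367
breadboard 0.72 [250. 175.] 5942 (627, 211, 100, 59, 1.6, array([629., 210.]))
tile_board 0.83 [278. 172.] 2636 (624, 210, 111, 84, 2.2, array([637., 210.]))
breadboard 0.32 (488, -389, 79, 74, 13.5, array([ 489., -389.]))
battery_box 0.52 (491, -392, 84, 78, 16.3, array([ 490., -391.]))
gear_motor 0.64 (619, -202, 105, 45, 13.7, array([ 619., -201.]))
wheel 0.68 (491, 424, 91, 58, 16.9, array([491., 424.]))
sensor 0.63 (685, 19, 63, 29, 19.7, array([686.,  19.]))
```

View pics/w27.png

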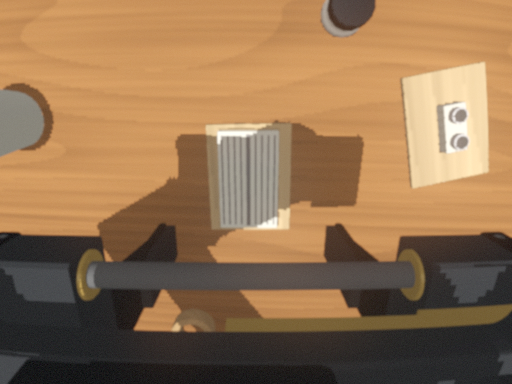

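View pics/sceneFz.png

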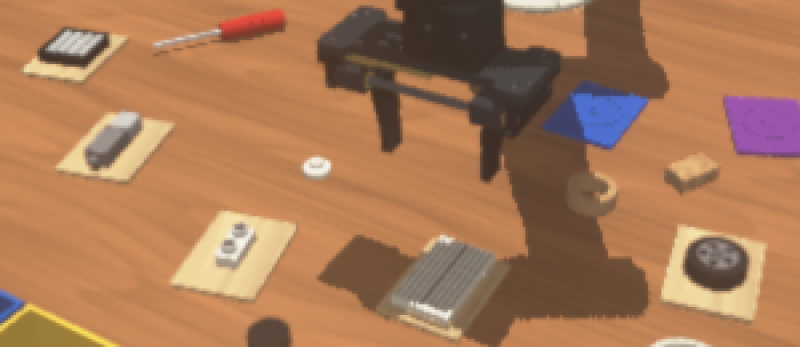

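The scene view shows all five parts flat on their own tiles, the breadboard within about 3 mm, and the gripper clear. I'll hand it in.

apply_moves --pt "-0.01 0 0" --pt "0 0 0" --pt "0 0 0" --twist '[0,0,0]' --claw '[1,1,1]'

```text
time_s: 37.0
tcp_pos: [0.6221, 0.2045, 0.1647]
ee_rot: [[-0.018, 0.023, -1.0], [0.022, -0.999, -0.024], [-1.0, -0.023, 0.017]]
wrist_force: [0.2, -0.1, -0.6]
gripper_width: 1.005
```

Run:
```python
from h import *
print(job.finish_job())
```

```text
the job is handed in; nothing more can be done
None
```

I took both piles apart in the order sensor, motor, wheel, battery box, breadboard. Each part was set down on its own tile and released, and I handed the job in at about 37 s.

- **Placement:** the wrist-camera check after each release put every part within about 4 mm of its tile's centre (12 mm is allowed). Every part that needs aligning was within about 1° of its outline. The final scene view shows all five lying flat and upright, with the gripper clear of everything.
- **Check that disagreed:** the final scene-camera measurements were up to about 14 mm off the tile centres (wheel (491, 424) mm against (480, 420) from the wrist camera). I put this down to that camera also seeing the sides of the parts, and relied on the wrist view. In that view the network also took the battery box for the breadboard, so the breadboard's position there was not usable.
- **Tool tilt:** the gripper drifted up to about 2° from vertical during the job. Parts settled flat on release as far as the pictures show, but I did not measure their tilt.

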